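# Sort out the mixed-up foam nests

### The arm

A 6-joint arm with a two-finger parallel gripper is mounted at the origin on a cart in front of the work surface, level with it; the furniture and walls round the work are solid. World frame = base frame: x ahead of the robot, y to its left, z up, the work surface at z = 0. Lengths are in m, angles in rad, forces in N, time in s.
With the tool pointing down it reaches from about 0.375 to 0.9 m from the base axis. Payload 3.1 kg.
Tool frame: the origin (TCP) lies between the finger pads; the fingertips stand 17 mm ahead of it and the grasp point (between the pads) lies 2 mm behind it (robot.nose_length is the distance from the TCP to the fingertips, in m); z points along the fingers, y is the line along which they close (so a half turn about z gives the same grasp; the last joint's range is limited). The gripper opens to 87 mm and grips with 3 to 60 N. Pads are 19 mm wide; open, the fingers measure 117 mm over their backs; the gripper's body (75 mm by 190 mm) begins 51 mm behind the grasp point.
Start: joints at [1.165, 0.527, 1.433, -0, 1.181, -0.178], TCP at [0.141, 0.609, 0.24] pointing down, gripper open.
Joint ranges: [-3.08, 3.08], [-0.75, 2.2], [0.22, 2.44], [-1.43, 4.57], [0, 2.65], [-2.85, 2.85]. Speed limits (rad/s): [2.79, 2.79, 3.14, 3.14, 3.14, 3.14].

### API

Orientations are given as a unit quaternion [x, y, z, w].
In Python, from rig import robot, cams gives the robot as it stands.
- The arm moves only by the shell command python3 -m pendant 'ROWS' [FORCE]. ROWS is JSON, a list of rows, each an object with "jaw": the opening, from 0 (shut) to 1 (fully open); "linear": the shift along the tool's x, y, z in cm, a list of three; "twist": the turn about the tool's z in degrees. A call has 1 to 12 rows; each row shifts and turns the commanded pose from where the row before left it, along the tool's axes as they then stand; what a row does not reach is not made up. A row lasts 1/12 s, in which the tool goes at most 41.7 mm and 7.16 degrees, less where a joint would pass 70% of its speed; a pose out of reach is approached as far as the arm can. A call is refused whole if a number of a shift passes 4.17 or a number of a turn 7.16, either way. A call with a gripper value outside its range is refused whole. The fingers move at their own pace and stop on an object; FORCE is the grip in N (left out, the last holds). Time passes only in rows, so rows that do not move let the fingers close. It gives the time, the measured TCP pose, the force, the opening and the grip force at its end, in the units of the state.
- robot.get_obs(): the state, without advancing time (a new reading comes with each control period).
- cams.camera(name): name is "side" or "top" or "wrist"; returns a dict with "color" (480x640x3 uint8, blue, green, red), "depth" (480x640 float32, m along the optical axis (not along the pixel's ray), 0 where there is no reading), "fov_y" (degrees; the focal length in pixels is half the picture's height over the tangent of half this angle, whatever the lens; pixels are square), "cx", "cy" (the principal point, pixels), "k1" (the pictures are not rectified: a ray, as slopes to the right and down, at radius r is drawn at 1 + k1 r^2 times it, then the intrinsics apply), "view" (4x4, takes a point from world to camera coordinates). Camera axes: x right, y down, z forward; pixel columns grow to the right and rows downward; lengths in m; the calibration is good to about 2 mm. A picture is of the moment at which its call begins.
- robot.hand_in(): hands the job in; it is judged then, once.
The state is a dict: "time": time; "q": joint angles; "joint_velocities": joint speeds; "joint_torque": joint torques, N m; "position": TCP position; "tool_rot": TCP orientation; "ft_force": force on the tool from outside, world axes, zero at the start; "moment": the same for the moment, N m; "grip_width": finger opening in m; "grip_force": force on a finger pad.
Only numpy, scipy, OpenCV 4.12 (cv2) and the standard library are available. Lean on these libraries where they do the work, as an engineer would, in place of code of your own. Each camera call takes 0.05 s, during which the arm holds its last target. There are 200 camera calls.

### The job

The timer, the small amber bottle and the vial were put back one place off: each is sitting on or in the foam nest cut for another of the three. Swap them round so that each sits upright and fully down in the middle of its own pocket (timer in the rectangular one, bottle in the large round one, vial in the small round one). The empty cork mat is free for setting something down on the way, and neither the bottle nor the vial may be tipped over.

Things in the scene. Friction and masses are not known exactly. Their poses are not given: they have to be found in the camera images.
- timer: White lab timer, a flat box 58 mm (its x) by 64 mm (its y) and 16 mm high (keys to 18 mm), about 60 g. Origin: centre of the underside; z up. At the start it lies flat on top of the vial's nest, covering that pocket. Grasp it across the 58 mm width (fingers closing along its x).
- bottle: Small amber bottle with a blue screw cap, 119 mm tall, about 170 g: body 57 mm in diameter up to about 80 mm, then a shoulder, then a fixed cap 46 mm in diameter from about 90 mm to the top. Origin: centre of the underside; z up. At the start it stands on the floor of the timer's rectangular pocket. It can be gripped by the cap.
- vial: Clear vial with a white cap, an upright cylinder 28 mm in diameter and 60 mm tall, about 35 g. Origin: centre of the underside; z up. At the start it stands on the floor of the bottle's round pocket.
- timer_nest: Fixed nest, square block 96 x 96 mm, 22 mm tall: an 8 mm white base below 14 mm of dark foam with one rectangular pocket, 70 mm (along the block's x) by 76 mm (along its y), cut through the foam at its centre, so the pocket is 14 mm deep with a white floor 8 mm above the block's underside. Origin: centre of the underside, on the bench; z up; the timer goes in with its 58 mm side along the block's x (either way round), leaving 6 mm all round.
- bottle_nest: Fixed nest, square block 96 x 96 mm, 22 mm tall: an 8 mm white base below 14 mm of dark foam with one round pocket 69 mm in diameter cut through the foam at its centre, so the pocket is 14 mm deep with a white floor 8 mm above the block's underside. Origin: centre of the underside, on the bench; z up.
- vial_nest: Fixed nest, square block 84 x 84 mm, 22 mm tall: an 8 mm white base below 14 mm of dark foam with one round pocket 40 mm in diameter cut through the foam at its centre, so the pocket is 14 mm deep with a white floor 8 mm above the block's underside. Origin: centre of the underside, on the bench; z up; the smallest of the three blocks.
- rest_mat: Plain brown cork mat, 96 x 96 mm and 4 mm thick, fixed on the bench and empty at the start: a free spot to set something down. Origin: centre of the underside. The nests and the mat stand in four places in front of the robot, at least 130 mm apart from centre to centre; between and beside them are only low things (under 40 mm), and tall equipment stands further back and to the left.

How it is judged:
By the outcome, as a careful person would: the job done as asked, in the order asked, and still so for the second after the job is handed in, with the robot touching nothing.
It also fails if it takes over 120 s, if anything falls off the work surface, if the arm or the gripper's body presses on something with over 40 N, if the wrist force passes 120 N, or if a joint passes its speed limit or range.

## Working session

There is one attempt and no reset: what is moved stays moved. The work goes in short steps, Python scripts to look and compute and a shell command to move; the robot and the scene stay as the last step left them, time stands still between calls to the robot, and variables do not carry over. Pictures are saved under pics/ and viewed, at most 14 in all, crops included, and the job is handed in when it is done.

```bash
mkdir -p pics; ls
cat > h.py <<'E'
import numpy as np, cv2
from rig import robot, cams
def shot(n,save=None):
    c=cams.camera(n)
    if save: cv2.imwrite('pics/'+save,c['color'])
    return c
def K(c):
    f=240/np.tan(np.radians(c['fov_y'])/2)
    return f
def ray(c,u,v):
    f=K(c); x=(u-c['cx'])/f; y=(v-c['cy'])/f
    rd=np.hypot(x,y); r=rd
    for _ in range(30): r=rd/(1+c['k1']*r*r)
    s=r/rd if rd>0 else 1
    V=np.array(c['view']); R=V[:3,:3]; t=V[:3,3]
    return -R.T@t, R.T@np.array([x*s,y*s,1])
def onplane(c,u,v,z):
    o,d=ray(c,u,v); return o+d*(z-o[2])/d[2]
def depthpt(c,u,v):
    o,d=ray(c,u,v); return o+d*c['depth'][int(v),int(u)]
def proj(c,p):
    V=np.array(c['view']); q=V[:3,:3]@np.array(p)+V[:3,3]; x,y=q[:2]/q[2]; s=1+c['k1']*(x*x+y*y); f=K(c)
    return c['cx']+f*x*s, c['cy']+f*y*s
def cross2(c1,p1,c2,p2):
    o1,d1=ray(c1,*p1);o2,d2=ray(c2,*p2)
    s=np.linalg.lstsq(np.c_[d1,-d2],o2-o1,rcond=None)[0]
    a=o1+d1*s[0];b=o2+d2*s[1]; return (a+b)/2,np.linalg.norm(a-b)
E
python3 - <<'E'
from h import *
for n in ['side','top','wrist']:
    c=shot(n,n+'0.png'); V=c['view']; print(n,c['fov_y'],c['cx'],c['cy'],c['k1'],np.round(-V[:3,:3].T@V[:3,3],3),np.round(V[2,:3],2))
print(robot.get_obs())
E
```

```text
pics
side 52.45133662317265 320.5187391656841 235.28059635233765 -0.08804970308415704 [ 0.381 -0.908  0.615] [ 0.12  0.76 -0.64]
top 49.17834457460965 306.63527022306005 241.3780419519121 -0.02622610608284789 [ 0.396 -0.225  0.907] [ 0.12 -0.02 -0.99]
wrist 66.61800659602248 330.48178617209794 241.17368943756316 -0.04642007253413899 [0.063 0.627 0.384] [ 0.28 -0.07 -0.96]
{'time': 0.15, 'q': array([ 1.16446240e+00,  5.28265068e-01,  1.43362953e+00, -9.66555694e-07,
        1.18139524e+00, -1.78475168e-01]), 'joint_velocities': array([ 0.00163256, -0.00329585, -0.00492838,  0.00074092, -0.00034568,
        0.00025095]), 'joint_torque': array([ 6.56780394e-04, -4.40431631e+01, -1.76841831e+01,  6.33182516e-02,
        5.52616082e-02, -1.00989942e-04]), 'position': array([0.1409204, 0.6083472, 0.2387819]), 'tool_rot': array([ 1.13682850e-01,  9.93516728e-01, -8.12702298e-04, -2.44183736e-04]), 'ft_force': array([ 0.57117344, -0.11282385, -0.3950257 ]), 'moment': array([-0.04730341,  0.04747774,  0.00669979]), 'grip_force': 0.0, 'grip_width': 0.08713631909106903}
```

View pics/top0.png

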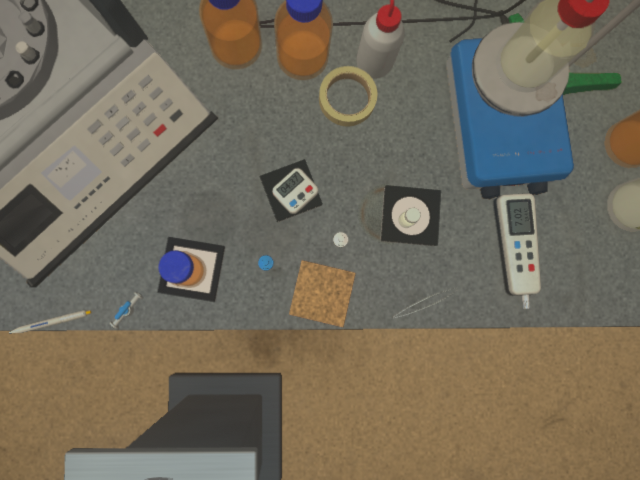

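View pics/side0.png

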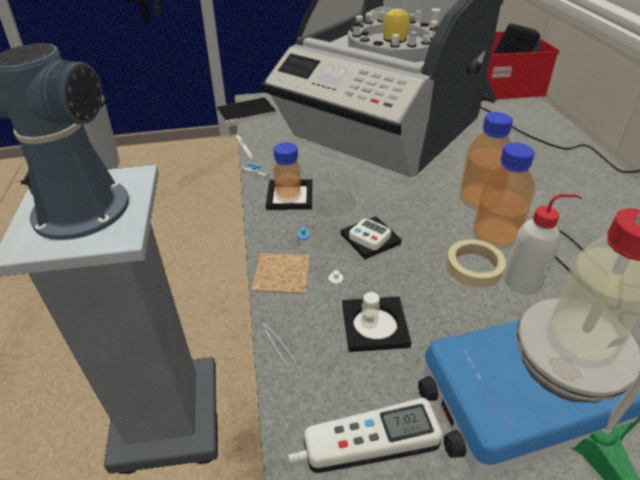

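The top view shows the bottle in the timer nest (192,269), the timer on the vial nest (291,190), the vial in the bottle nest (412,215) and the mat at (323,294). The side view agrees. I'll measure these next.

```bash
cat >> h.py <<'E'
def blob(m,near,R=60):
    n,l,s,ce=cv2.connectedComponentsWithStats(m.astype(np.uint8))
    best=[i for i in range(1,n) if s[i,4]>40 and np.hypot(*(ce[i]-near))<R]
    i=max(best,key=lambda i:s[i,4]); 
    cn=cv2.findContours((l==i).astype(np.uint8),cv2.RETR_EXTERNAL,cv2.CHAIN_APPROX_NONE)[0]
    return max(cn,key=cv2.contourArea)[:,0,:].astype(float), ce[i]
def quad(c,m,near,z,R=60):
    "rectangle fitted in world after casting contour at height z"
    k,ce=blob(m,near,R)
    P=np.array([onplane(c,u,v,z)[:2] for u,v in k])
    (cx,cy),(w,h),a=cv2.minAreaRect((P*1000).astype(np.float32))
    return np.round([cx,cy,w,h,a],1), ce
E
python3 - <<'E'
from h import *
t=shot('top');s=shot('side')
def masks(c):
    hsv=cv2.cvtColor(c['color'],cv2.COLOR_BGR2HSV); H,S,V=cv2.split(hsv)
    return dict(dark=V<50, blue=(H>105)&(H<130)&(S>140), cork=(H>8)&(H<22)&(S>90)&(V>90), white=(V>150)&(S<60))
T=masks(t);S=masks(s)
print('tn',quad(t,T['dark'],(192,269),.022)); print('bn',quad(t,T['dark'],(412,215),.022)); print('vn',quad(t,T['dark'],(291,190),.022))
print('mat',quad(t,T['cork'],(323,294),.004,20))
print('timer',quad(t,T['white'],(295,192),.038,20))
kt,ct=blob(T['blue'],(176,268),20); ks,cs=blob(S['blue'],(286,152),20)
print('cap', ct,cs,cross2(t,ct,s,cs))
print('mat x', cross2(t,blob(T['cork'],(323,294),20)[1],s,blob(S['cork'],(283,272),20)[1]))
print('timer x', cross2(t,blob(T['white'],(295,192),20)[1],s,blob(S['white'],(371,234),20)[1]))
for n,(u,v) in dict(tn=(218,268),tnfloor=(207,281),cap=(176,265),vial=(412,212),bnfloor=(405,228),bn=(432,235),timer=(290,185),vn=(272,182),mat=(323,294)).items(): print(n,np.round(depthpt(t,u,v),4))
E
```

```text
tn (array([454.5, -49.3,  94.1,  89.6,  80. ]), array([200.88043478, 253.44130435]))
bn (array([ 570.7, -438.8,   50.9,   13.3,   56.6]), array([419.45098039, 198.80392157]))
vn (array([ 600.6, -178.4,   13.2,   36.8,   73.8]), array([268.33333333, 182.94444444]))
mat (array([ 411.8, -269.8,   95.7,   95.7,   76.4]), array([321.86910491, 293.31247995]))
timer (array([ 584.6, -223.5,   55.3,   62.2,   42.6]), array([295.58433735, 191.90210843]))
cap [174.12483039 266.01763908] [285.59493671 153.22531646] (array([ 0.45103955, -0.04032473,  0.10850874]), np.float64(0.0016342441944675265))
mat x (array([ 0.41106078, -0.27017314, -0.00452268]), np.float64(0.001062268619828646))
timer x (array([ 0.58282757, -0.22512195,  0.02915853]), np.float64(0.0006298056638629995))
tn [ 0.4545 -0.0939  0.0204]
tnfloor [ 0.4332 -0.0736  0.0076]
cap [ 0.452  -0.0475  0.1276]
vial [ 0.5416 -0.4149  0.0673]
bnfloor [ 0.5241 -0.4159  0.005 ]
bn [ 0.5097 -0.4589  0.0204]
timer [ 0.5928 -0.2158  0.0395]
vn [ 0.602  -0.1847  0.0224]
mat [ 0.4103 -0.2717  0.0032]
```

Run:
```python
from h import *
t=shot('top');s=shot('side')
for c in (t,s):
    P=np.array([depthpt(c,u,v) for u in range(0,640,6) for v in range(0,480,6) if c['depth'][v,u]>0])
    for x0 in np.arange(.2,.8,.1):
        print('x%.1f'%x0,[ '%.2f'%max(P[(abs(P[:,0]-x0-.05)<.05)&(abs(P[:,1]-y-.05)<.05),2],default=-1) for y in np.arange(-.8,.8,.1)])
```

```text
x0.2 ['-0.89', '-0.89', '-0.89', '-0.89', '-0.89', '-0.89', '-0.89', '-0.89', '-0.89', '-0.89', '-0.89', '-0.89', '-0.89', '-0.89', '-0.89', '-0.89']
x0.3 ['0.00', '0.02', '0.00', '0.01', '0.01', '0.01', '0.00', '0.00', '0.03', '0.02', '0.01', '-0.90', '-0.89', '-0.90', '-1.00', '-1.00']
x0.4 ['0.00', '0.04', '0.04', '0.00', '0.01', '0.01', '0.02', '0.13', '0.21', '0.23', '0.00', '-1.00', '-1.00', '-1.00', '-1.00', '-1.00']
x0.5 ['0.09', '0.07', '0.08', '0.07', '0.02', '0.04', '0.04', '0.21', '0.25', '0.26', '-1.00', '-1.00', '-1.00', '-1.00', '-1.00', '-1.00']
x0.6 ['0.10', '0.12', '0.12', '0.00', '0.00', '0.04', '0.19', '0.25', '0.26', '0.27', '-1.00', '-1.00', '-1.00', '-1.00', '-1.00', '-1.00']
x0.7 ['0.09', '0.32', '0.32', '0.07', '0.10', '0.14', '0.00', '0.30', '0.31', '0.29', '-1.00', '-1.00', '-1.00', '-1.00', '-1.00', '-1.00']
x0.8 ['0.00', '-1.00', '0.22', '0.09', '0.18', '0.20', '0.19', '0.17', '0.23', '0.24', '-1.00', '-1.00', '-1.00', '-1.00', '-1.00', '-1.00']
x0.2 ['-1.00', '-1.00', '-1.00', '-1.00', '-1.00', '-0.90', '-0.89', '-0.89', '-0.89', '-0.89', '-0.90', '-0.90
[... 168 characters left out ...]
'-1.00']
x0.4 ['-1.00', '0.04', '0.04', '0.02', '0.00', '0.00', '0.02', '0.13', '0.20', '0.24', '0.00', '0.01', '0.01', '-0.00', '-1.00', '-1.00']
x0.5 ['-1.00', '0.08', '0.08', '0.07', '0.02', '0.04', '0.04', '0.21', '0.25', '0.26', '0.33', '-1.00', '-1.00', '-1.00', '-1.00', '-1.00']
x0.6 ['-1.00', '0.12', '0.12', '0.00', '0.00', '0.04', '0.20', '0.24', '0.26', '0.29', '0.32', '0.31', '-1.00', '-1.00', '-1.00', '-1.00']
x0.7 ['0.03', '0.31', '0.32', '0.00', '0.11', '0.14', '0.00', '0.30', '0.35', '0.31', '0.29', '0.29', '0.29', '-1.00', '-1.00', '-1.00']
x0.8 ['-0.00', '0.12', '0.12', '0.12', '0.18', '0.20', '0.19', '0.00', '0.36', '0.35', '0.28', '0.30', '0.28', '-1.00', '-1.00', '-1.00']
```

View pics/wrist0.png

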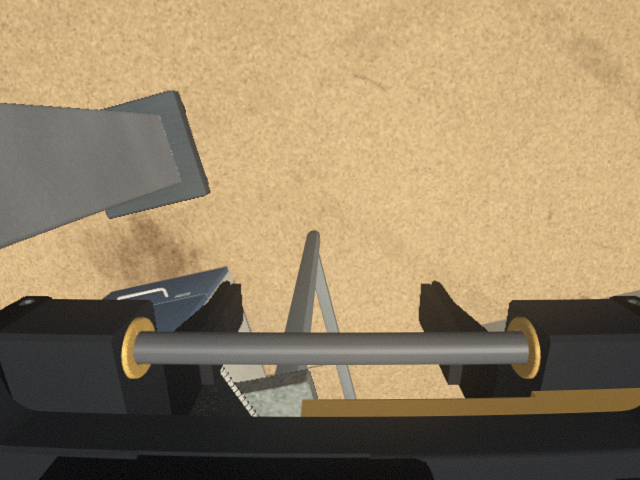

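The wrist view shows the fingers, a rod (310,235→290,370) and some grey-blue things at (170,290) close below. I'll check their heights before moving.

Run:
```python
from h import *
c=shot('wrist')
for u,v in [(313,236),(300,300),(290,360),(340,350),(320,300),(180,290),(110,300),(240,370),(280,385),(350,410),(450,405),(600,397),(320,348),(235,290),(600,315),(500,325),(20,310)]: print(u,v,np.round(depthpt(c,u,v),3),c['depth'][v,u])
```

```text
313 236 [ 0.392  0.487 -0.824] 1.2593895
300 300 [ 0.391  0.482 -0.331] 0.7877839
290 360 [0.112 0.606 0.311] 0.086473495
340 350 [0.112 0.618 0.31 ] 0.08623683
320 300 [ 0.584  0.469 -0.718] 1.2137631
180 290 [ 0.429  0.047 -0.674] 1.156153
110 300 [0.092 0.559 0.297] 0.097319394
240 370 [ 0.74   0.158 -0.645] 1.2094048
280 385 [ 0.349  0.494 -0.001] 0.45936316
350 410 [0.119 0.618 0.322] 0.07655578
450 405 [0.124 0.639 0.321] 0.07812321
600 397 [0.133 0.674 0.319] 0.07994924
320 348 [0.111 0.613 0.309] 0.08725112
235 290 [0.122 0.568 0.23 ] 0.16894472
600 315 [0.12  0.682 0.306] 0.08755467
500 325 [ 0.869  1.078 -0.794] 1.3262824
20 310 [0.087 0.538 0.303] 0.09151784
```

```bash
python3 -m pendant '[{"jaw":1,"linear":[0,0,-4],"twist":-6.5},{"jaw":1,"linear":[0,0,-4],"twist":-6.5},{"jaw":1,"linear":[0,0,-4],"twist":0},{"jaw":1,"linear":[0,0,-4],"twist":0},{"jaw":1,"linear":[0,0,0],"twist":0}]'
```

```text
time: 0.82
position: [0.1424, 0.6123, 0.4098]
tool_rot: [0.0, 1.0, 0.009, 0.004]
ft_force: [-0.3, 1.1, 1.0]
grip_width: 0.0871
grip_force: 0.0
```

```bash
python3 -m pendant '[{"jaw":1,"linear":[-1.9,-3.5,0],"twist":0},{"jaw":1,"linear":[-1.9,-3.5,0],"twist":0},{"jaw":1,"linear":[-1.9,-3.5,0],"twist":0},{"jaw":1,"linear":[-1.9,-3.5,0],"twist":0},{"jaw":1,"linear":[-1.9,-3.5,0],"twist":0},{"jaw":1,"linear":[-1.9,-3.5,0],"twist":0},{"jaw":1,"linear":[-1.9,-3.5,0],"twist":0},{"jaw":1,"linear":[-1.9,-3.5,0],"twist":0},{"jaw":1,"linear":[-1.9,-3.5,0],"twist":0},{"jaw":1,"linear":[-1.9,-3.5,0],"twist":0}]'
```

```text
time: 1.65
position: [0.3311, 0.2569, 0.3996]
tool_rot: [0.0, 1.0, 0.0, 0.0]
ft_force: [0.8, -0.2, 0.0]
grip_width: 0.0868
grip_force: 0.0
```

```bash
python3 -m pendant '[{"jaw":1,"linear":[-0.7,-3.8,0],"twist":0},{"jaw":1,"linear":[-0.7,-3.8,0],"twist":0},{"jaw":1,"linear":[-0.7,-3.8,0],"twist":0},{"jaw":1,"linear":[-0.7,-3.8,0],"twist":0},{"jaw":1,"linear":[-0.7,-3.8,0],"twist":0},{"jaw":1,"linear":[-0.7,-3.8,0],"twist":0},{"jaw":1,"linear":[-0.7,-3.8,0],"twist":0},{"jaw":1,"linear":[-0.7,-3.8,0],"twist":0},{"jaw":1,"linear":[-0.7,-3.8,0],"twist":0},{"jaw":1,"linear":[-0.7,-3.8,0],"twist":0},{"jaw":1,"linear":[-0.7,-3.8,0],"twist":0},{"jaw":1,"linear":[-0.7,-3.8,0],"twist":0}]'
python3 -m pendant '[{"jaw":1,"linear":[-0.7,-3.8,1],"twist":0},{"jaw":1,"linear":[-0.7,-3.8,1],"twist":0},{"jaw":1,"linear":[-0.7,-3.8,1],"twist":0},{"jaw":1,"linear":[-0.7,-3.8,1],"twist":0},{"jaw":1,"linear":[-0.7,-3.8,1],"twist":0},{"jaw":1,"linear":[0,0,1.5],"twist":0},{"jaw":1,"linear":[0,0,1.5],"twist":0},{"jaw":1,"linear":[0,0,1.5],"twist":0},{"jaw":1,"linear":[0,0,0],"twist":0},{"jaw":1,"linear":[0,0,0],"twist":0}]'
python3 - <<'E'
from h import *
c=shot('wrist','w1.png'); print(robot.get_obs()['position'],robot.get_obs()['tool_rot'])
E
```

```text
time: 2.65
position: [0.4141, -0.1994, 0.3996]
tool_rot: [0.001, 1.0, -0.0, 0.0]
ft_force: [0.4, 0.4, 0.5]
grip_width: 0.0872
grip_force: 0.0
time: 3.48
position: [0.4488, -0.3871, 0.3037]
tool_rot: [0.001, 1.0, 0.001, -0.001]
ft_force: [0.1, 0.2, -0.2]
grip_width: 0.0871
grip_force: 0.0
[ 0.44936032 -0.38750968  0.30491082] [ 3.95717010e-04  9.99999902e-01 -1.53258751e-04  1.22394393e-04]
```

View pics/w1.png

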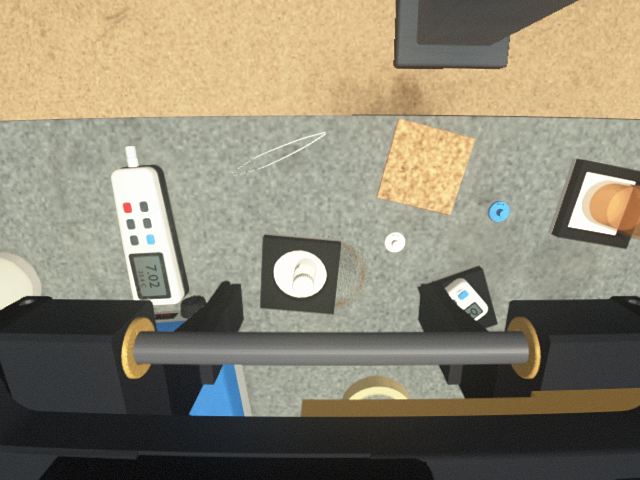

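The wrist view shows the bottle nest at (300,273) with the vial at (304,275), the mat at (427,167), the timer on the vial nest at (465,298) and the bottle at (620,205).

```bash
cat >> h.py <<'E'
def cloud(c):
    V=np.array(c['view']);R=V[:3,:3];f=K(c)
    v,u=np.mgrid[0:480,0:640]; pts=np.stack([u,v],-1).reshape(-1,1,2).astype(float)
    n=cv2.undistortPoints(pts,np.array([[f,0,c['cx']],[0,f,c['cy']],[0,0,1.]]),np.array([c['k1'],0,0,0.]))[:,0]
    d=c['depth'].reshape(-1,1); P=(np.c_[n,np.ones(len(n))]*d-V[:3,3])@R
    P[d[:,0]==0]=np.nan; return P.reshape(480,640,3)
def top(c,xy,r,z0,z1):
    "height mask near xy: contour, pixel centre, median z"
    P=cloud(c); m=(np.hypot(P[...,0]-xy[0],P[...,1]-xy[1])<r)&(P[...,2]>z0)&(P[...,2]<z1)
    k,_=blob(m,np.mean(np.argwhere(m)[:,::-1],0),40)
    return k,np.array(cv2.minEnclosingCircle(k.astype(np.float32))[0]),np.median(P[m][:,2]),m
E
python3 - <<'E'
from h import *
t=shot('top');w=shot('wrist')
def meas(name,xy,r,z0,z1):
    out=[]
    for c in (t,w):
        k,ce,z,m=top(c,xy,r,z0,z1)
        Q=np.array([onplane(c,u,v,z)[:2] for u,v in k])*1000
        out.append((c,ce)); print(name,'z%.4f'%z,np.round(cv2.minEnclosingCircle(Q.astype(np.float32)),1) if 0 else (np.round(cv2.minEnclosingCircle(Q.astype(np.float32))[0],1),round(cv2.minEnclosingCircle(Q.astype(np.float32))[1],1)),'rect',[np.round(a,1) for a in cv2.minAreaRect(Q.astype(np.float32))])
    print('   two views',cross2(*out[0],*out[1]))
meas('vial',(.5416,-.415),.03,.062,.075)
meas('bn',(.54,-.42),.075,.016,.027)
meas('mat',(.411,-.27),.075,.0025,.012)
meas('cap',(.452,-.045),.05,.12,.14)
meas('timer',(.584,-.223),.05,.031,.05)
meas('vn',(.584,-.223),.065,.016,.027)
meas('tn',(.452,-.05),.075,.016,.027)
E
```

```text
vial z0.0675 (array([ 539.6, -414.3]), 11.2) rect [array([ 542.4, -412.1]), array([11. , 22.4]), np.float64(39.3)]
vial z0.0683 (array([ 536.6, -418.4]), 13.3) rect [array([ 536.9, -418.8]), array([22.8, 24.9]), np.float64(89.2)]
   two views (array([ 0.54261903, -0.41877537,  0.05281873]), np.float64(0.002363053410043845))
bn z0.0215 (array([ 571.8, -426. ]), 51.9) rect [array([ 569.7, -425.3]), array([96.2, 47.1]), np.float64(84.8)]
bn z0.0224 (array([ 544.8, -426.3]), 67.9) rect [array([ 545. , -426.7]), array([96.2, 98.4]), np.float64(84.5)]
   two views (array([ 0.58917421, -0.44252844, -0.08216876]), np.float64(0.014889716757028229))
mat z0.0040 (array([ 415.1, -258.1]), 59.1) rect [array([ 414.5, -257.3]), array([72.6, 97.3]), np.float64(74.3)]
mat z0.0043 (array([ 412. , -273.2]), 66.0) rect [array([ 412.4, -272.9]), array([96. , 95.9]), np.float64(76.4)]
   two views (array([ 0.41600984, -0.25966034, -0.04355209]), np.float64(0.00021313979075983572))
cap z0.1271 (array([450. , -45.4]), 25.0) rect [array([450.2, -45.3]), array([48.9, 48.6]), np.float64(64.4)]
  return _methods._mean(a, axis=axis, dtype=dtype,
  ret = um.true_divide(
Traceback (most recent call last):
  File "h.py", line 49, in top
    k,_=blob(m,np.mean(np.argwhere(m)[:,::-1],0),40)
        ~~~~^^^^^^^^^^^^^^^^^^^^^^^^^^^^^^^^^^^^^^^^
  File "h.py", line 31, in blob
    i=max(best,key=lambda i:s[i,4]);
ValueError: max() iterable argument is empty
```

Run:
```python
from h import *
t=shot('top');w=shot('wrist')
a=t['color'][185:245,380:445]; b=w['color'][230:320,255:345]
cv2.imwrite('pics/comp1.png',np.hstack([cv2.resize(a,(390,360),interpolation=2),cv2.resize(b,(360,360),interpolation=2)]))
```

```text
(no output)
```

View pics/comp1.png

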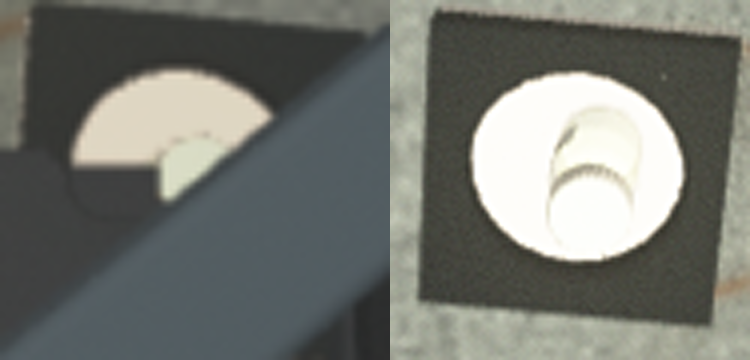

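Run:
```python
from h import *
a=cv2.imread('pics/top0.png')[190:240,385:435]; b=cv2.imread('pics/side0.png')[285:345,345:405]
cv2.imwrite('pics/comp2.png',np.hstack([cv2.resize(a,(400,400),interpolation=2),cv2.resize(b,(360,400),interpolation=2)]))
w=shot('wrist'); print(onplane(w,305.5,284.3,.068),onplane(w,299.5,278,.008))
```

```text
[ 0.53887244 -0.41722111  0.068     ] [ 0.5564495  -0.42958605  0.008     ]
```

View pics/comp2.png

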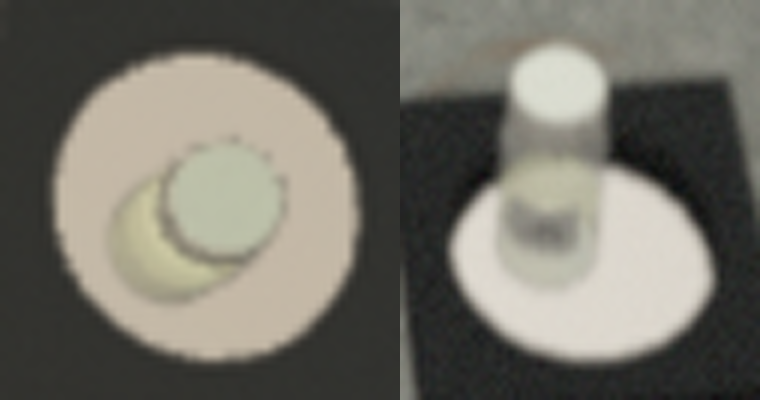

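The top crop shows the cap at (413,215) and the pocket rim at (411,215.7). The side crop shows the cap at (371.7,297.6). In the wrist crop the cap is at (305.5,284.3).

Run:
```python
from h import *
t=shot('top');s=shot('side');w=shot('wrist')
for a in [(t,(412.5,214.5),s,(371.3,297.2)),(t,(412.5,214.5),w,(305,283.8)),(s,(371.3,297.2),w,(305,283.8))]: print(np.round(cross2(*a)[0],4),cross2(*a)[1])
print(onplane(t,412.5,214.5,.068),'rim',onplane(t,410.5,215.3,.022))
hsv=cv2.cvtColor(w['color'],cv2.COLOR_BGR2GRAY)
k,ce=blob(hsv>110,(299,275),15); e=cv2.fitEllipse(k.astype(np.float32)); print('wrist rim',e,onplane(w,*e[0],.022))
print('nest w',quad(w,hsv<75,(300,273),.022,40))
```

```text
[ 0.5379 -0.4164  0.0634] 0.00033147221491272827
[ 0.5382 -0.4168  0.0653] 0.0016833493659504893
[ 0.538  -0.4176  0.0651] 0.0014424229634906495
[ 0.5373372  -0.41542133  0.068     ] rim [ 0.5437052  -0.42237965  0.022     ]
wrist rim ((300.6885070800781, 271.7959899902344), (46.31386947631836, 52.87199783325195), 101.41056060791016) [ 0.54132448 -0.42600478  0.022     ]
nest w (array([ 543.6, -426.5,   94.3,   98.1,   84.6]), array([299.1082391 , 271.76187399]))
```

```bash
python3 -m pendant '[{"jaw":1,"linear":[-1.48,-0.49,2],"twist":0},{"jaw":1,"linear":[-1.48,-0.49,2],"twist":0},{"jaw":1,"linear":[-1.48,-0.49,2],"twist":0},{"jaw":1,"linear":[-1.48,-0.49,2],"twist":0},{"jaw":1,"linear":[-1.48,-0.49,2],"twist":0},{"jaw":1,"linear":[-1.48,-0.49,2],"twist":0},{"jaw":1,"linear":[0,0,3],"twist":0},{"jaw":1,"linear":[0,0,3],"twist":0},{"jaw":1,"linear":[0,0,3],"twist":0},{"jaw":1,"linear":[0,0,0],"twist":0},{"jaw":1,"linear":[0,0,0],"twist":0}]'
python3 - <<'E'
from h import *
c=shot('wrist','w2.png')
E
```

```text
time: 4.85
position: [0.5371, -0.416, 0.0929]
tool_rot: [0.0, 1.0, 0.002, -0.001]
ft_force: [-0.2, 0.6, 0.4]
grip_width: 0.0872
grip_force: 0.0
```

View pics/w2.png

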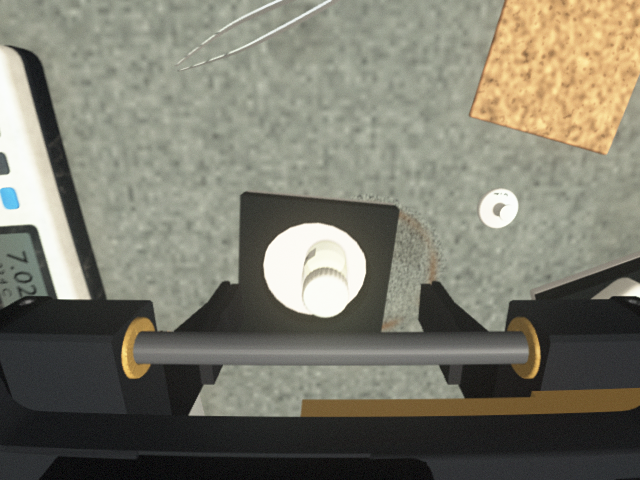

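The vial cap is at (326,297), between the finger tips at x 235 and 428. The pocket is at (315,268).

```bash
python3 - <<'E'
from h import *
w=shot('wrist'); print('cap',onplane(w,326,297,.068), robot.get_obs()['position'])
g=cv2.cvtColor(w['color'],cv2.COLOR_BGR2GRAY)
k,ce=blob(g>110,(315,268),25); e=cv2.fitEllipse(k.astype(np.float32)); print('wrist rim',e,onplane(w,*e[0],.022))
E
python3 -m pendant '[{"jaw":1,"linear":[0,0,2],"twist":0},{"jaw":1,"linear":[0,0,1.8],"twist":0},{"jaw":1,"linear":[0,0,0],"twist":0},{"jaw":0,"linear":[0,0,0],"twist":0},{"jaw":0,"linear":[0,0,0],"twist":0},{"jaw":0,"linear":[0,0,0],"twist":0},{"jaw":0,"linear":[0,0,0],"twist":0},{"jaw":0,"linear":[0,0,0],"twist":0},{"jaw":0,"linear":[0,0,0],"twist":0},{"jaw":0,"linear":[0,0,0],"twist":0}]' 15
```

```text
cap [ 0.54135357 -0.41981939  0.068     ] [ 0.53902855 -0.41802069  0.09647494]
wrist rim ((317.0545959472656, 265.1232604980469), (92.14840698242188, 101.54299926757812), 100.47106170654297) [ 0.54114168 -0.42615213  0.022     ]
time: 5.78
position: [0.5381, -0.417, 0.0569]
tool_rot: [0.0, 1.0, -0.0, 0.0]
ft_force: [0.5, -0.4, -0.1]
grip_width: 0.048
grip_force: 0.0
```

```bash
python3 -m pendant '[{"jaw":0,"linear":[0,0,0],"twist":0},{"jaw":0,"linear":[0,0,0],"twist":0},{"jaw":0,"linear":[0,0,0],"twist":0},{"jaw":0,"linear":[0,0,0],"twist":0},{"jaw":0,"linear":[0,0,0],"twist":0},{"jaw":0,"linear":[0,0,0],"twist":0}]'
```

```text
time: 6.28
position: [0.5379, -0.4169, 0.0564]
tool_rot: [0.0, 1.0, 0.0, -0.0]
ft_force: [-0.3, 1.1, -0.2]
grip_width: 0.0278
grip_force: 14.8
```

```bash
python3 -m pendant '[{"jaw":0,"linear":[0,0,-2],"twist":0},{"jaw":0,"linear":[0,0,-3],"twist":0},{"jaw":0,"linear":[0,0,-2],"twist":0},{"jaw":0,"linear":[2.53,2.91,0],"twist":0},{"jaw":0,"linear":[2.53,2.91,0],"twist":0},{"jaw":0,"linear":[2.53,2.91,0],"twist":0},{"jaw":0,"linear":[2.53,2.91,0],"twist":0},{"jaw":0,"linear":[2.53,2.91,0],"twist":0},{"jaw":0,"linear":[0,0,0],"twist":0},{"jaw":0,"linear":[0,0,0],"twist":0}]'
python3 -m pendant '[{"jaw":0,"linear":[0,0,3],"twist":0},{"jaw":0,"linear":[0,0,2.5],"twist":0},{"jaw":0,"linear":[0,0,1],"twist":0},{"jaw":0,"linear":[0,0,0.5],"twist":0},{"jaw":0,"linear":[0,0,0.25],"twist":0},{"jaw":0,"linear":[0,0,0],"twist":0},{"jaw":0,"linear":[0,0,0],"twist":0}]'
```

```text
time: 7.12
position: [0.4093, -0.2684, 0.1265]
tool_rot: [0.0, 1.0, 0.001, -0.001]
ft_force: [0.1, -0.6, 1.3]
grip_width: 0.0277
grip_force: 14.8
time: 7.7
position: [0.4123, -0.272, 0.0547]
tool_rot: [0.0, 1.0, -0.001, 0.001]
ft_force: [0.1, -0.3, -0.2]
grip_width: 0.0278
grip_force: 14.8
```

```bash
python3 -m pendant '[{"jaw":0,"linear":[0,0,0.1],"twist":0},{"jaw":0,"linear":[0,0,0.05],"twist":0},{"jaw":0,"linear":[0,0,0],"twist":0},{"jaw":0.45,"linear":[0,0,0],"twist":0},{"jaw":0.6,"linear":[0,0,0],"twist":0},{"jaw":1,"linear":[0,0,0],"twist":0},{"jaw":1,"linear":[0,0,0],"twist":0},{"jaw":1,"linear":[0,0,0],"twist":0},{"jaw":1,"linear":[0,0,0],"twist":0},{"jaw":1,"linear":[0,0,0],"twist":0},{"jaw":1,"linear":[0,0,0],"twist":0}]'
```

```text
time: 8.62
position: [0.4116, -0.2713, 0.0525]
tool_rot: [0.0, 1.0, 0.0, -0.0]
ft_force: [0.7, 0.5, -0.7]
grip_width: 0.0731
grip_force: 0.0
```

```bash
python3 -m pendant '[{"jaw":1,"linear":[0,0,-2],"twist":0},{"jaw":1,"linear":[0,0,-4],"twist":0},{"jaw":1,"linear":[0,0,-4],"twist":0},{"jaw":1,"linear":[0,0,-4],"twist":0},{"jaw":1,"linear":[0,0,-2],"twist":0},{"jaw":1,"linear":[0,0,0],"twist":0}]'
python3 - <<'E'
from h import *
for n in ('side','wrist'):
    P=cloud(shot(n)).reshape(-1,3); b=np.array([.45,-.043])
    for z0,z1 in ((.03,.1),(.1,.15),(.15,.19),(.19,.3)):
        m=(P[:,2]>z0)&(P[:,2]<z1); d=P[m,:2]-b; r=np.hypot(*d.T); a=np.degrees(np.arctan2(d[:,1],d[:,0]))
        print(n,z0,[(A,round(r[(abs(a-A-7.5)<7.5)&(r>.04)].min(initial=9),3)) for A in range(-90,135,15)])
E
```

```text
time: 9.12
position: [0.4139, -0.2735, 0.2175]
tool_rot: [0.0, 1.0, -0.004, 0.004]
ft_force: [-0.0, -1.1, -0.5]
grip_width: 0.0873
grip_force: 0.0
side 0.03 [(-90, np.float64(0.524)), (-75, np.float64(0.203)), (-60, np.float64(0.195)), (-45, np.float64(0.393)), (-30, np.float64(0.374)), (-15, np.float64(0.214)), (0, np.float64(0.174)), (15, np.float64(0.156)), (30, np.float64(0.151)), (45, np.float64(0.151)), (60, np.float64(0.156)), (75, np.float64(0.176)), (90, np.float64(9.0)), (105, np.float64(9.0)), (120, np.float64(2.321))]
side 0.1 [(-90, np.float64(9.0)), (-75, np.float64(0.556)), (-60, np.float64(0.5)), (-45, np.float64(0.394)), (-30, np.float64(0.377)), (-15, np.float64(0.174)), (0, np.float64(0.141)), (15, np.float64(0.129)), (30, np.float64(0.123)), (45, np.float64(0.123)), (60, np.float64(0.127)), (75, np.float64(0.142)), (90, np.float64(9.0)), (105, np.float64(9.0)), (120, np.float64(9.0))]
side 0.15 [(-90, np.float64(9.0)), (-75, np.float64(0.588)), (-60, np.float64(0.678)), (-45, np.float64(0.416)), (-30, np.float64(0.186)), (-15, np.float64(0.132)), (0, np.float64(0.
[... 1343 characters left out ...]
4(9.0)), (-75, np.float64(9.0)), (-60, np.float64(9.0)), (-45, np.float64(9.0)), (-30, np.float64(9.0)), (-15, np.float64(9.0)), (0, np.float64(9.0)), (15, np.float64(9.0)), (30, np.float64(9.0)), (45, np.float64(9.0)), (60, np.float64(9.0)), (75, np.float64(9.0)), (90, np.float64(9.0)), (105, np.float64(9.0)), (120, np.float64(9.0))]
wrist 0.19 [(-90, np.float64(9.0)), (-75, np.float64(9.0)), (-60, np.float64(9.0)), (-45, np.float64(9.0)), (-30, np.float64(9.0)), (-15, np.float64(9.0)), (0, np.float64(9.0)), (15, np.float64(9.0)), (30, np.float64(9.0)), (45, np.float64(9.0)), (60, np.float64(9.0)), (75, np.float64(9.0)), (90, np.float64(9.0)), (105, np.float64(9.0)), (120, np.float64(9.0))]
```

```bash
python3 -m pendant '[{"jaw":1,"linear":[0,4,0],"twist":0},{"jaw":1,"linear":[0,4,0],"twist":0},{"jaw":1,"linear":[0,4,0],"twist":0},{"jaw":1,"linear":[0,4,0],"twist":0},{"jaw":1,"linear":[0,4,0],"twist":0},{"jaw":1,"linear":[0,0,0],"twist":-7},{"jaw":1,"linear":[0,0,0],"twist":-7},{"jaw":1,"linear":[0,0,0],"twist":-7},{"jaw":1,"linear":[0,0,0],"twist":-7},{"jaw":1,"linear":[0,0,0],"twist":-7},{"jaw":1,"linear":[0,0,0],"twist":-7},{"jaw":1,"linear":[0,0,0],"twist":0}]'
python3 - <<'E'
from h import *
o=robot.get_obs(); print(o['q'],o['position'],o['tool_rot'])
w=shot('wrist','w3.png');s=shot('side')
t=shot('top')
# cap discs by colour; ellipse of the top face
for c,near in ((s,(286,152)),(t,(174,266))):
    hsv=cv2.cvtColor(c['color'],cv2.COLOR_BGR2HSV); m=cv2.inRange(hsv,(105,140,40),(130,255,255))>0
    try:k,ce=blob(m,near,15); print(ce,cv2.boundingRect(k.astype(np.int32)))
    except Exception as e: print(e)
E
```

```text
time: 10.22
position: [0.4105, -0.0707, 0.2108]
tool_rot: [-0.359, 0.933, 0.002, -0.002]
ft_force: [-0.6, 0.3, 0.1]
grip_width: 0.0865
grip_force: 0.0
[-4.40239062e-01  2.98356296e-01  1.96090891e+00 -5.37757795e-05
  8.87004627e-01 -2.74523196e+00] [ 0.41049474 -0.07068671  0.21078483] [-0.35892348  0.93336406  0.00167512 -0.00163198]
[285.59493671 153.23544304] (275, 143, 22, 21)
max() iterable argument is empty
```

View pics/w3.png

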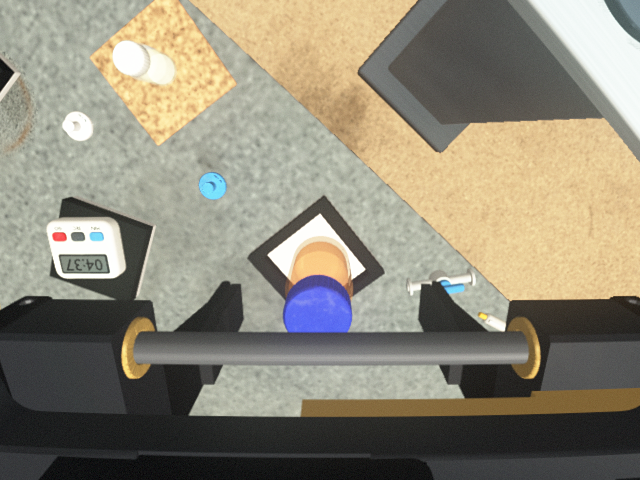

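The bottle cap is at (318,308) in its nest, whose corners are at (323,197), (248,258) and (383,271). The vial stands upright on the mat at (140,58), and the timer is at (86,248). Now I'll triangulate the cap.

Run:
```python
from h import *
t=shot('top');s=shot('side');w=shot('wrist')
img=cv2.imread('pics/top0.png')
def disc(c,col,near,zt,R=20):
    hsv=cv2.cvtColor(col,cv2.COLOR_BGR2HSV); m=cv2.inRange(hsv,(105,140,30),(130,255,255))>0
    k,ce=blob(m,near,R)
    Q=np.array([onplane(c,u,v,zt)[:2] for u,v in k])*1000
    # arc farthest from camera lies on the top rim: fit circle r=23 to it
    o=ray(c,*ce)[0][:2]*1000; d=Q.mean(0)-o; d/=np.linalg.norm(d)
    far=Q[(Q-Q.mean(0))@d>0]
    A=np.c_[2*far,np.ones(len(far))]; sol=np.linalg.lstsq(A,(far**2).sum(1),rcond=None)[0]
    return sol[:2],np.sqrt(sol[2]+sol[:2]@sol[:2])
print('top',disc(t,img,(176,268),.127)); print('side',disc(s,s['color'],(286,152),.127)); print('wrist',disc(w,w['color'],(318,308),.127))
cs=[]
for c,col,n in ((t,img,(176,268)),(s,s['color'],(286,152)),(w,w['color'],(318,308))):
    (x,y),r=disc(c,col,n,.127); cs.append(proj(c,(x/1000,y/1000,.127)))
print('2view top/side',cross2(t,cs[0],s,cs[1]),'side/wrist',cross2(s,cs[1],w,cs[2]))
P=cloud(w); m=(abs(P[...,2]-.127)<.01); print('depth top z',np.median(P[m][:,2]))
```

```text
top (array([450.3500591 , -45.15816026]), np.float64(22.61717483416514))
side (array([449.12941757, -54.89124813]), np.float64(22.36683355742557))
wrist (array([444.05274568, -52.88707486]), np.float64(24.70074748048766))
2view top/side (array([ 0.45040893, -0.043669  ,  0.12058822]), np.float64(0.000776444496001617)) side/wrist (array([ 0.44754443, -0.05129153,  0.12387548]), np.float64(0.0042295921469118255))
depth top z 0.12731426753806535
```

```bash
python3 -m pendant '[{"jaw":1,"linear":[3,0,0],"twist":0},{"jaw":1,"linear":[0,0,0],"twist":0},{"jaw":1,"linear":[0,0,0],"twist":0},{"jaw":1,"linear":[0,0,0],"twist":0}]'
cat >> h.py <<'E'
def disc(c,near,zt,R=25):
    hsv=cv2.cvtColor(c['color'],cv2.COLOR_BGR2HSV); m=cv2.inRange(hsv,(105,140,30),(130,255,255))>0
    k,ce=blob(m,near,R)
    Q=np.array([onplane(c,u,v,zt)[:2] for u,v in k])*1000
    o=ray(c,*ce)[0][:2]*1000; d=Q.mean(0)-o; d/=np.linalg.norm(d)
    far=Q[(Q-Q.mean(0))@d>0]
    A=np.c_[2*far,np.ones(len(far))]; sol=np.linalg.lstsq(A,(far**2).sum(1),rcond=None)[0]
    return sol[:2],np.sqrt(sol[2]+sol[:2]@sol[:2]),cv2.boundingRect(k.astype(np.int32))
E
python3 - <<'E'
from h import *
for _ in range(3): w=shot('wrist','w4.png'); print(disc(w,(318,288),.127,40),robot.get_obs()['position'])
P=cloud(w)
m=(P[...,2]>.12)&(P[...,2]<.14)&(np.hypot(P[...,0]-.45,P[...,1]+.047)<.05); print(np.nanmin(P[m],0),np.nanmax(P[m],0),m.sum())
g=cv2.cvtColor(w['color'],cv2.COLOR_BGR2GRAY)
print('nest',quad(w,g<75,(318,240),.022,60))
E
```

```text
time: 10.85
position: [0.3898, -0.0915, 0.2127]
tool_rot: [-0.357, 0.934, -0.0, 0.0]
ft_force: [-0.9, -0.2, 0.3]
grip_width: 0.0871
grip_force: 0.0
(array([420.99778677, -72.58038078]), np.float64(24.038266997402598), (299, 322, 46, 10)) [ 0.38995548 -0.09136865  0.2126809 ]
(array([418.68830383, -74.87947038]), np.float64(27.1931157497679), (299, 322, 46, 10)) [ 0.38999732 -0.09124884  0.21267491]
(array([419.62847647, -74.37280163]), np.float64(26.370790738056858), (298, 321, 47, 11)) [ 0.3899903  -0.09118133  0.21264318]
[ 0.42589637 -0.07206716  0.12003282] [ 0.47506635 -0.0233904   0.12919831] 1126
nest (array([452.7, -51.2,  97.3,  97.2,  80.5]), array([318.9043945, 274.0868836]))
```

```bash
python3 -m pendant '[{"jaw":1,"linear":[-3.7,-0.3,0],"twist":0},{"jaw":1,"linear":[-3.7,-0.3,0],"twist":0},{"jaw":1,"linear":[0,0,0],"twist":0},{"jaw":1,"linear":[0,0,0],"twist":0},{"jaw":1,"linear":[0,0,0],"twist":0}]'
python3 - <<'E'
from h import *
w=shot('wrist','w5.png'); print(disc(w,(318,250),.127,50),robot.get_obs()['position'],robot.get_obs()['tool_rot'])
P=cloud(w)
m=(P[...,2]>.12)&(P[...,2]<.14)&(np.hypot(P[...,0]-.45,P[...,1]+.047)<.05); print(np.nanmin(P[m],0),np.nanmax(P[m],0),m.sum())
E
```

```text
time: 11.42
position: [0.448, -0.0458, 0.2122]
tool_rot: [-0.359, 0.933, 0.0, -0.001]
ft_force: [-0.9, 0.6, 0.6]
grip_width: 0.0872
grip_force: 0.0
(array([450.21436191, -47.61549569]), np.float64(23.61652431244986), (291, 230, 72, 59)) [ 0.44763048 -0.04608099  0.21225484] [-3.58176245e-01  9.33653641e-01  4.31105278e-04 -6.86110692e-04]
[ 0.42643818 -0.07154641  0.12000052] [ 0.47542903 -0.02211055  0.12985755] 3993
```

```bash
python3 -m pendant '[{"jaw":1,"linear":[-0.15,-0.2,3],"twist":0},{"jaw":1,"linear":[0,0,3],"twist":0},{"jaw":1,"linear":[0,0,2.5],"twist":0},{"jaw":1,"linear":[0,0,1.3],"twist":0},{"jaw":1,"linear":[0,0,0],"twist":0},{"jaw":0,"linear":[0,0,0],"twist":0},{"jaw":0,"linear":[0,0,0],"twist":0},{"jaw":0,"linear":[0,0,0],"twist":0},{"jaw":0,"linear":[0,0,0],"twist":0},{"jaw":0,"linear":[0,0,0],"twist":0},{"jaw":0,"linear":[0,0,0],"twist":0},{"jaw":0,"linear":[0,0,0],"twist":0}]' 25
python3 -m pendant '[{"jaw":0,"linear":[0,0,0],"twist":0},{"jaw":0,"linear":[0,0,0],"twist":0},{"jaw":0,"linear":[0,0,0],"twist":0},{"jaw":0,"linear":[0,0,0],"twist":0}]'
```

```text
time: 12.47
position: [0.451, -0.0467, 0.1149]
tool_rot: [-0.358, 0.934, -0.0, 0.0]
ft_force: [-0.3, 2.1, 1.3]
grip_width: 0.0483
grip_force: 0.6
time: 12.8
position: [0.451, -0.0467, 0.1148]
tool_rot: [-0.358, 0.934, -0.0, 0.0]
ft_force: [-1.0, 1.7, 5.5]
grip_width: 0.0467
grip_force: 24.9
```

```bash
python3 -m pendant '[{"jaw":0,"linear":[0,0,-1],"twist":0},{"jaw":0,"linear":[0,0,-2],"twist":0},{"jaw":0,"linear":[0,0,-3],"twist":0},{"jaw":0,"linear":[0,0,-3],"twist":0},{"jaw":0,"linear":[0,0,-2],"twist":0},{"jaw":0,"linear":[0,0,0],"twist":7},{"jaw":0,"linear":[0,0,0],"twist":7},{"jaw":0,"linear":[0,0,0],"twist":7},{"jaw":0,"linear":[0,0,0],"twist":7},{"jaw":0,"linear":[0,0,0],"twist":7},{"jaw":0,"linear":[0,0,0],"twist":7},{"jaw":0,"linear":[0,0,0],"twist":0}]'
python3 -m pendant '[{"jaw":0,"linear":[-0.76,-3.15,0],"twist":0},{"jaw":0,"linear":[-0.76,-3.15,0],"twist":0},{"jaw":0,"linear":[-0.76,-3.15,0],"twist":0},{"jaw":0,"linear":[-0.76,-3.15,0],"twist":0},{"jaw":0,"linear":[-0.76,-3.15,0],"twist":0},{"jaw":0,"linear":[-0.76,-3.15,0],"twist":0},{"jaw":0,"linear":[-0.76,-3.15,0],"twist":0},{"jaw":0,"linear":[-0.76,-3.15,0],"twist":0},{"jaw":0,"linear":[-0.76,-3.15,0],"twist":0},{"jaw":0,"linear":[-0.76,-3.15,0],"twist":0},{"jaw":0,"linear":[-0.76,-3.15,0],"twist":0},{"jaw":0,"linear":[-0.76,-3.15,0],"twist":0}]'
python3 -m pendant '[{"jaw":0,"linear":[0,0,3],"twist":0},{"jaw":0,"linear":[0,0,3],"twist":0},{"jaw":0,"linear":[0,0,1.5],"twist":0},{"jaw":0,"linear":[0,0,0],"twist":0},{"jaw":0,"linear":[0,0,0],"twist":0},{"jaw":0,"linear":[0,0,0],"twist":0}]'
python3 - <<'E'
from h import *
w=shot('wrist','w6.png'); s=shot('side','s6.png'); 
a=s['color'][190:390,270:470]; b=w['color'][150:350,220:420]
cv2.imwrite('pics/comp3.png',np.hstack([cv2.resize(x,(400,400),interpolation=2) for x in (a,b)]))
E
```

```text
time: 13.8
position: [0.4505, -0.0467, 0.224]
tool_rot: [0.001, 1.0, 0.0, -0.001]
ft_force: [-0.2, 0.4, -2.3]
grip_width: 0.0463
grip_force: 24.6
time: 14.8
position: [0.5416, -0.4262, 0.2234]
tool_rot: [-0.001, 1.0, 0.001, -0.001]
ft_force: [1.2, -0.8, -1.5]
grip_width: 0.0465
grip_force: 24.6
time: 15.3
position: [0.5425, -0.4255, 0.1504]
tool_rot: [-0.0, 1.0, -0.001, 0.001]
ft_force: [0.4, -0.5, -2.0]
grip_width: 0.0468
grip_force: 24.6
```

View pics/comp3.png

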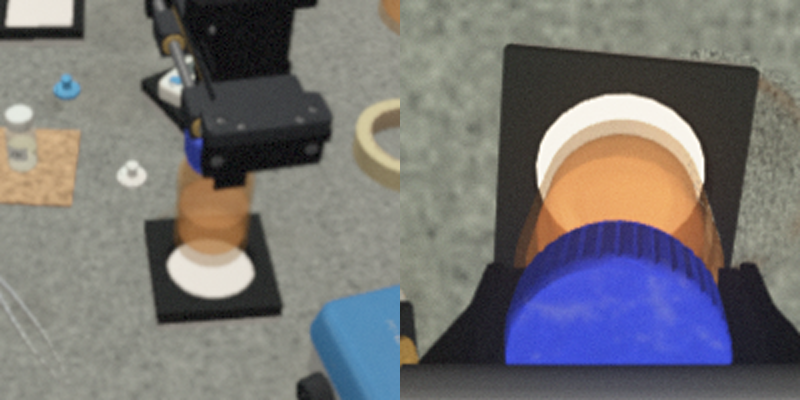

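The bottle hangs upright over the pocket, with centres aligned in both views: side 213 against 211 px, wrist 622 against 621 px. Lowering it.

```bash
python3 -m pendant '[{"jaw":0,"linear":[0,0,1.5],"twist":0},{"jaw":0,"linear":[0,0,1],"twist":0},{"jaw":0,"linear":[0,0,0.6],"twist":0},{"jaw":0,"linear":[0,0,0.3],"twist":0},{"jaw":0,"linear":[0,0,0.1],"twist":0},{"jaw":0,"linear":[0,0,0],"twist":0},{"jaw":0,"linear":[0,0,0],"twist":0}]'
```

```text
time: 15.98
position: [0.5421, -0.4252, 0.115]
tool_rot: [0.0, 1.0, -0.0, 0.0]
ft_force: [-0.3, 1.4, -1.0]
grip_width: 0.0466
grip_force: 24.6
```

```bash
python3 -m pendant '[{"jaw":0,"linear":[0,0,0.08],"twist":0},{"jaw":0,"linear":[0,0,0],"twist":0},{"jaw":0.6,"linear":[0,0,0],"twist":0},{"jaw":0.8,"linear":[0,0,0],"twist":0},{"jaw":1,"linear":[0,0,0],"twist":0},{"jaw":1,"linear":[0,0,0],"twist":0},{"jaw":1,"linear":[0,0,0],"twist":0},{"jaw":1,"linear":[0,0,0],"twist":0},{"jaw":1,"linear":[0,0,0],"twist":0},{"jaw":1,"linear":[0,0,-3],"twist":0},{"jaw":1,"linear":[0,0,-4],"twist":0},{"jaw":1,"linear":[0,0,-2],"twist":0}]'
```

```text
time: 16.98
position: [0.543, -0.4262, 0.2074]
tool_rot: [0.0, 1.0, -0.002, 0.002]
ft_force: [0.3, -0.5, 1.1]
grip_width: 0.0866
grip_force: 0.0
```

```bash
python3 -m pendant '[{"jaw":1,"linear":[-0.6,3.4,-0.5],"twist":0},{"jaw":1,"linear":[-0.6,3.4,-0.5],"twist":0},{"jaw":1,"linear":[-0.6,3.4,0],"twist":0},{"jaw":1,"linear":[-0.6,3.4,0],"twist":0},{"jaw":1,"linear":[-0.6,3.4,0],"twist":0},{"jaw":1,"linear":[-0.6,3.4,0],"twist":0},{"jaw":1,"linear":[0,0,0],"twist":0},{"jaw":1,"linear":[0,0,0],"twist":0},{"jaw":1,"linear":[0,0,0],"twist":0}]'
python3 - <<'E'
from h import *
w=shot('wrist','w7.png'); t=shot('top','t7.png'); print(robot.get_obs()['position'])
E
```

```text
time: 17.73
position: [0.5783, -0.2213, 0.2139]
tool_rot: [0.0, 1.0, -0.001, 0.0]
ft_force: [-0.9, -0.9, 1.0]
grip_width: 0.0873
grip_force: 0.0
[ 0.57807553 -0.22235136  0.21377501]
```

View pics/w7.png

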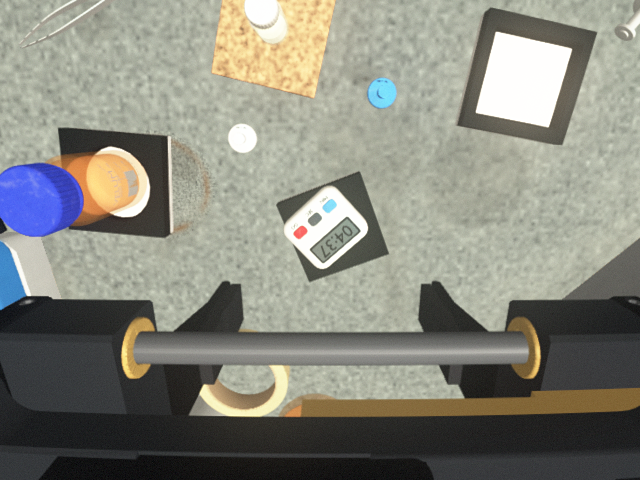

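The timer is at (327,228), the empty timer nest at (527,77), and the bottle in its nest at (120,182). I'll measure these.

Run:
```python
from h import *
def fm(c,near,z,white=True,R=25):
    g=cv2.cvtColor(c['color'],cv2.COLOR_BGR2HSV); m=(g[...,2]>140)&(g[...,1]<70) if white else g[...,2]<75
    m=cv2.morphologyEx(m.astype(np.uint8),cv2.MORPH_OPEN,np.ones((3,3)))
    k,ce=blob(m,near,R); Q=np.array([onplane(c,u,v,z)[:2] for u,v in k])*1000
    r=cv2.minAreaRect(Q.astype(np.float32)); uv=cv2.minAreaRect(k.astype(np.float32))[0]
    return [np.round(x,1) for x in r],np.round(proj(c,(r[0][0]/1e3,r[0][1]/1e3,z)),1)
w=shot('wrist');t=shot('top');s=shot('side')
for n,c,near in (('w',w,(327,228)),('t',t,(295,192)),('s',s,(371,234))):
    try: print(n,'timer',fm(c,near,.038))
    except Exception as e: print(n,e)
a=fm(w,(327,228),.038)[1]; b=fm(s,(371,234),.038)[1]; print('2view',cross2(w,a,s,b))
for n,c,near in (('w',w,(527,77)),('t',t,(192,269)),('s',s,(289,195))):
    try:
        print(n,'floor@8',fm(c,near,.008)[0],'@22',fm(c,near,.022)[0]); print(n,'block',fm(c,near,.022,False))
    except Exception as e: print(n,e)
a=fm(w,(527,77),.022,False)[1]; b=fm(s,(289,195),.022,False)[1]; print('2view tn',cross2(w,a,s,b))
print('vn',fm(w,(332,228),.022,False)); print('bn',fm(w,(120,182),.022,False,40))
P=cloud(w);m=(P[...,2]>.119)&(P[...,2]<.135)&(np.hypot(P[...,0]-.5425,P[...,1]+.425)<.05); print('cap',(np.nanmin(P[m],0)+np.nanmax(P[m],0))/2,np.nanmedian(P[m][:,2])); print(disc(w,(38,200),.127))
```

```text
w timer ([array([ 604.6, -228.9]), array([13.5, 15.5]), np.float64(43.0)], array([324. , 249.6]))
t timer ([array([ 570. , -238.9]), array([24.2, 64.4]), np.float64(55.2)], array([303.8, 198.5]))
s timer ([array([ 578.1, -226.1]), array([72.8, 82.6]), np.float64(41.3)], array([366.6, 229.7]))
2view (array([ 0.58923557, -0.2286122 ,  0.04408761]), np.float64(0.0252215093379176))
w floor@8 [array([453.8, -47.6]), array([73.1, 70. ]), np.float64(80.4)] @22 [array([455.6, -54.6]), array([70.2, 67.3]), np.float64(80.4)]
w max() iterable argument is empty
t floor@8 [array([430.4, -71.5]), array([18.5, 32.3]), np.float64(80.5)] @22 [array([429.9, -73.8]), array([18.2, 31.8]), np.float64(80.5)]
t max() iterable argument is empty
s floor@8 [array([453.6, -41.9]), array([60.2, 71.3]), np.float64(80.1)] @22 [array([451.9, -61.8]), array([58.8, 69.7]), np.float64(80.1)]
s block ([array([450.9, -61.3]), array([107.2,  93.6]), np.float64(80.6)], array([289.2, 193.8]))Traceback (most recent call last):
  File "<stdin>", line 17, in <module>
  File "<stdin>", line 5, in fm
  File "h.py", line 31, in blob
    i=max(best,key=lambda i:s[i,4]);
ValueError: max() iterable argument is empty
```

```bash
cat > m.py <<'E'
from h import *
def fm(c,box,z,f):
    x0,x1,y0,y1=box; g=cv2.cvtColor(c['color'],cv2.COLOR_BGR2HSV); m=np.zeros((480,640),np.uint8)
    m[y0:y1,x0:x1]=f(g)[y0:y1,x0:x1]
    k=np.vstack([q[:,0] for q in cv2.findContours(m,0,1)[0] if len(q)>25]).astype(float)
    Q=np.array([onplane(c,u,v,z)[:2] for u,v in k])*1000
    r=cv2.minAreaRect(Q.astype(np.float32)); return [np.round(x,1) for x in r],np.round(proj(c,(r[0][0]/1e3,r[0][1]/1e3,z)),1)
white=lambda g:(g[...,2]>140)&(g[...,1]<70)
dark=lambda g:g[...,2]<75
E
python3 - <<'E'
from m import *
w=shot('wrist');s=shot('side')
# timer on dark nest only: flood white inside nest quad
a=fm(w,(278,375,183,272),.038,lambda g:(g[...,2]>150)&(g[...,1]<70)); print('timer w',a)
b=fm(s,(345,395,218,250),.038,white); print('timer s',b)
print('2view',cross2(w,a[1],s,b[1]))
n=fm(w,(450,605,5,150),.022,dark); print('tn w',n)
nb=fm(s,(258,318,175,212),.022,dark); print('tn s',nb,cross2(w,n[1],s,nb[1]))
print('vn',fm(w,(270,395,165,285),.022,dark)); print('bn',fm(w,(55,172,120,245),.022,dark))
P=cloud(w);m=(P[...,2]>.119)&(P[...,2]<.135)&(np.hypot(P[...,0]-.5425,P[...,1]+.425)<.05); print('cap',(np.nanmin(P[m],0)+np.nanmax(P[m],0))/2,np.nanmedian(P[m][:,2])); print(disc(w,(38,200),.127))
E
```

```text
timer w ([array([ 584., -227.]), array([90.7, 83. ]), np.float64(89.9)], array([325.8, 228.6]))
timer s ([array([ 571.3, -223.9]), array([67.1, 93.8]), np.float64(42.4)], array([362.9, 229.4]))
2view (array([ 0.57667509, -0.2266338 ,  0.04162191]), np.float64(0.012359954476980907))
tn w ([array([446. , -99.2]), array([ 6.4, 95.1]), np.float64(78.8)], array([474.3,  68. ]))
tn s ([array([451. , -61.3]), array([107.2,  93.3]), np.float64(80.6)], array([289.3, 193.8])) (array([ 0.44910133, -0.11082173,  0.05577229]), np.float64(0.004349624242797341))
vn ([array([ 576.3, -186.9]), array([83.6, 12.5]), np.float64(20.7)], array([368.3, 216.2]))
bn ([array([ 545.5, -424.1]), array([100.8,  96.2]), np.float64(84.8)], array([116. , 185.2]))
cap [ 0.54210826 -0.423796    0.12449387] 0.1276069702862654
(array([ 543.38975943, -423.76964635]), np.float64(22.29514343796338), (0, 165, 84, 73))
```

Run:
```python
from m import *
w=shot('wrist');s=shot('side')
gw=cv2.cvtColor(w['color'],cv2.COLOR_BGR2GRAY);gs=cv2.cvtColor(s['color'],cv2.COLOR_BGR2GRAY)
for n,u,v in (('timer',345,205),('timer',295,240),('foam',355,190),('foam',310,270),('foam',375,245),('bench',420,200),('tnfoam',575,100),('tnfoam',480,60),('tnfoam',540,20)): print(n,gw[v-2:v+3,u-2:u+3].mean())
for n,u,v in (('timer',370,228),('timer',360,237),('foam',350,235),('foam',395,240),('bench',420,235),('tnfoam',310,195)): print(n,gs[v-1:v+2,u-1:u+2].mean())
```

```text
timer 254.36
timer 249.24
foam 79.16
foam 78.04
foam 75.0
bench 183.24
tnfoam 115.96
tnfoam 94.2
tnfoam 101.04
timer 135.55555555555554
timer 194.22222222222223
foam 132.88888888888889
foam 39.77777777777778
bench 139.66666666666666
tnfoam 49.22222222222222
```

Run:
```python
from m import *
w=shot('wrist');s=shot('side')
W=lambda g:g[...,2]>232
D=lambda g:g[...,2]<135
a=fm(w,(278,375,183,272),.038,W); print('timer w',a)
b=fm(s,(345,395,218,250),.038,lambda g:(g[...,2]>165)&(g[...,1]<60)); print('timer s',b)
print('2view',cross2(w,a[1],s,b[1]))
n=fm(w,(455,600,5,150),.022,D); print('tn w',n)
nb=fm(s,(258,318,175,212),.022,lambda g:g[...,2]<80); print('tn s',nb,cross2(w,n[1],s,nb[1]))
print('floor w',fm(w,(470,585,20,135),.008,W))
print('vn',fm(w,(270,395,165,285),.022,D))
```

```text
timer w ([array([ 584.7, -225.8]), array([56.2, 62.9]), np.float64(42.6)], array([326.2, 229.3]))
timer s ([array([ 582. , -229.9]), array([58.2, 63.4]), np.float64(43.5)], array([369.2, 230.8]))
2view (array([ 0.58440994, -0.22580383,  0.03462956]), np.float64(0.002360918137275019))
tn w ([array([454. , -52.4]), array([100.8,  97.4]), np.float64(80.5)], array([525.6,  79. ]))
tn s ([array([450.8, -61.7]), array([106.6,  95.1]), np.float64(79.7)], array([289.2, 193.9])) (array([ 0.45234361, -0.04710713,  0.01160629]), np.float64(0.0006692858586593438))
floor w ([array([453.7, -47.7]), array([72.1, 69.1]), np.float64(80.7)], array([523. ,  80.7]))
vn ([array([ 589. , -219.3]), array([85.9, 84.3]), np.float64(20.9)], array([333.3, 229.2]))
```

```bash
cat > clr.py <<'E'
from h import *
import sys
x,y,a,z=map(float,sys.argv[1:5]); a=np.radians(a)
yy=np.array([np.cos(a),np.sin(a)]); xx=np.array([-yy[1],yy[0]])
for n in ('side','top'):
    P=cloud(shot(n)).reshape(-1,3); P=P[(P[:,2]>z)&(P[:,2]<.35)]; d=P[:,:2]-[x,y]
    u=abs(d@yy);v=d@xx
    for lo,hi in ((0,.06),(.06,.12),(.12,.25)):
        m=(P[:,2]>z+lo)&(P[:,2]<z+hi)
        dist=np.hypot(np.maximum(u-.095,0),np.maximum(abs(v)-.0375,0))[m]
        o=np.argsort(dist)[:400]; print(n,lo,'min clearance',np.round(dist[o[[0,5,20]]],3) if len(o)>20 else dist, np.round(P[m][o[0]],3) if len(o) else '')
E
python3 clr.py .5886 -.2297 42.6 .1; echo; python3 clr.py .4525 -.0565 -9.5 .09
```

```text
side 0 min clearance [0.065 0.068 0.071] [ 0.675 -0.088  0.136]
side 0.06 min clearance [0. 0. 0.] [ 0.585 -0.274  0.215]
side 0.12 min clearance [0. 0. 0.] [ 0.545 -0.219  0.282]
top 0 min clearance [0.076 0.077 0.078] [ 0.541 -0.398  0.124]
top 0.06 min clearance [0.    0.011 0.038] [ 0.571 -0.262  0.21 ]
top 0.12 min clearance [0. 0. 0.] [ 0.548 -0.264  0.285]

side 0 min clearance [0.044 0.046 0.048] [ 0.585 -0.005  0.148]
side 0.06 min clearance [0.014 0.016 0.018] [ 0.563 -0.026  0.185]
side 0.12 min clearance [0.02  0.023 0.027] [ 0.548 -0.127  0.307]
top 0 min clearance [0.279 0.281 0.282] [ 0.826 -0.089  0.131]
top 0.06 min clearance [0.074 0.089 0.092] [ 0.572 -0.175  0.209]
top 0.12 min clearance [0.046 0.047 0.048] [ 0.579 -0.133  0.309]
```

```bash
python3 -m pendant '[{"jaw":1,"linear":[0,0,0],"twist":6.8},{"jaw":1,"linear":[0,0,0],"twist":6.8},{"jaw":1,"linear":[0,0,0],"twist":6.8},{"jaw":1,"linear":[0,0,0],"twist":6.8},{"jaw":1,"linear":[0,0,0],"twist":6.8},{"jaw":1,"linear":[0,0,0],"twist":6.8},{"jaw":1,"linear":[0,0,0],"twist":6.6},{"jaw":1,"linear":[-1.25,0.3,2],"twist":0},{"jaw":1,"linear":[0,0,3],"twist":0},{"jaw":1,"linear":[0,0,3],"twist":0},{"jaw":1,"linear":[0,0,0],"twist":0},{"jaw":1,"linear":[0,0,0],"twist":0}]'
python3 - <<'E'
from m import *
o=robot.get_obs(); print(o['position'],o['tool_rot'],o['q'])
w=shot('wrist','w8.png')
try: print(fm(w,(200,440,150,328),.038,lambda g:(g[...,2]>232)&(g[...,1]<40)))
except Exception as e: print(e)
E
```

```text
time: 19.48
position: [0.5876, -0.2274, 0.1323]
tool_rot: [0.402, 0.915, 0.0, -0.002]
ft_force: [-0.3, -0.8, 0.9]
grip_width: 0.0869
grip_force: 0.0
[ 0.58755259 -0.22738746  0.13230034] [ 4.02323086e-01  9.15494962e-01  2.99022485e-04 -2.24026130e-03] [-5.46366927e-01  6.65841488e-01  1.50689235e+00  2.07451941e-06
  9.73379083e-01 -1.28905629e+00]
([array([ 562.2, -246.5]), array([118.8,  63.8]), np.float64(42.6)], array([284.7, 246.6]))
```

View pics/w8.png

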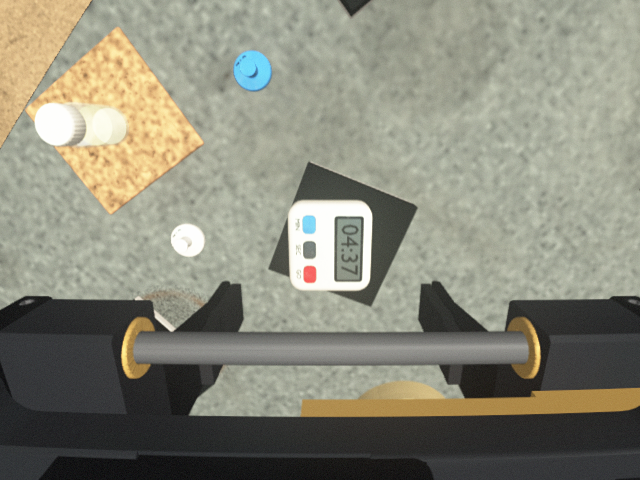

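The timer is square to the fingers and centred at (330,246). Descending to grasp it.

```bash
python3 -m pendant '[{"jaw":1,"linear":[0,0,3],"twist":0},{"jaw":1,"linear":[0,0,3],"twist":0},{"jaw":1,"linear":[0,0,1.5],"twist":0},{"jaw":1,"linear":[0,0,0.8],"twist":0},{"jaw":1,"linear":[0,0,0],"twist":0},{"jaw":1,"linear":[0,0,0],"twist":0},{"jaw":0.6,"linear":[0,0,0],"twist":0},{"jaw":0.6,"linear":[0,0,0],"twist":0},{"jaw":0.6,"linear":[0,0,0],"twist":0},{"jaw":0.6,"linear":[0,0,0],"twist":0},{"jaw":0.6,"linear":[0,0,0],"twist":0},{"jaw":0.6,"linear":[0,0,0],"twist":0}]' 15
python3 -m pendant '[{"jaw":0,"linear":[0,0,0],"twist":0},{"jaw":0,"linear":[0,0,0],"twist":0},{"jaw":0,"linear":[0,0,0],"twist":0}]' 15
```

```text
time: 20.53
position: [0.5888, -0.2282, 0.0511]
tool_rot: [0.402, 0.915, -0.0, 0.0]
ft_force: [-0.2, -0.5, 1.8]
grip_width: 0.0581
grip_force: 15.0
time: 20.78
position: [0.5888, -0.2282, 0.0511]
tool_rot: [0.402, 0.915, -0.0, 0.0]
ft_force: [-0.3, -0.1, 3.9]
grip_width: 0.0575
grip_force: 15.0
```

```bash
python3 -m pendant '[{"jaw":0,"linear":[0,0,-1],"twist":0},{"jaw":0,"linear":[0,0,-3],"twist":0},{"jaw":0,"linear":[0,0,-4],"twist":0},{"jaw":0,"linear":[0,0,-4],"twist":6.5},{"jaw":0,"linear":[0,0,0],"twist":6.5},{"jaw":0,"linear":[0,0,0],"twist":6.5},{"jaw":0,"linear":[0,0,0],"twist":6.5},{"jaw":0,"linear":[0,0,0],"twist":6.5},{"jaw":0,"linear":[0,0,0],"twist":6.5},{"jaw":0,"linear":[0,0,0],"twist":6.5},{"jaw":0,"linear":[0,0,0],"twist":6.5},{"jaw":0,"linear":[0,0,0],"twist":0}]' 20
python3 - <<'E'
from m import *
o=robot.get_obs(); print(o['position'],o['tool_rot'],o['q'])
t=shot('top','t9.png'); g=cv2.cvtColor(t['color'],cv2.COLOR_BGR2GRAY); print('foam',g[268,218],'bench',g[268,235],'floor',g[269,192])
k,_=blob(cv2.morphologyEx((g<80).astype(np.uint8),cv2.MORPH_OPEN,np.ones((3,3))),(192,269),15)
for z in (.022,): 
  Q=np.array([onplane(t,u,v,z)[:2] for u,v in k])*1000; print(cv2.minAreaRect(Q.astype(np.float32)))
print('floor22',fm(t,(165,220,243,295),.022,lambda h:h[...,2]>150),'floor8',fm(t,(165,220,243,295),.008,lambda h:h[...,2]>150)[0])
P=cloud(shot('wrist'));
E
```

```text
time: 21.78
position: [0.5885, -0.2279, 0.1709]
tool_rot: [0.764, 0.646, 0.0, -0.0]
ft_force: [-0.1, 0.5, -0.5]
grip_width: 0.057
grip_force: 20.0
[ 0.58852534 -0.22794444  0.17093721] [ 7.63577776e-01  6.45715849e-01  2.10904358e-05 -1.46354186e-04] [-5.46380247e-01  6.15422316e-01  1.47988322e+00  1.53361253e-04
  1.04655138e+00 -3.79581533e-01]
foam 57 bench 132 floor 61Traceback (most recent call last):
  File "<stdin>", line 4, in <module>
  File "h.py", line 31, in blob
    i=max(best,key=lambda i:s[i,4]);
ValueError: max() iterable argument is empty
```

View pics/t9.png

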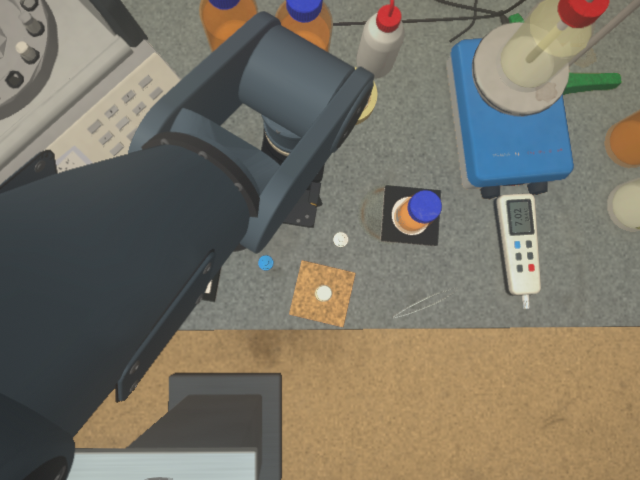

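The arm hides the nest in the top view, but the vial is upright on the mat at (323,293) and the bottle is in its nest at (412,213). I'll take the nest outline from the earlier top picture.

Run:
```python
from m import *
t=shot('top'); t['color']=cv2.imread('pics/top0.png')
for th in (60,75,90): print(fm(t,(150,232,230,308),.022,lambda h:cv2.morphologyEx(((h[...,2]<th)&(h[...,0]>=0)).astype(np.uint8),cv2.MORPH_OPEN,np.ones((3,3)))))
s=shot('side','s9.png')
print(fm(s,(258,318,175,212),.022,lambda h:h[...,2]<80), fm(s,(258,318,175,212),.008,lambda h:h[...,2]>140)[0])
```

```text
([array([453.5, -49. ]), array([96.3, 93.9]), np.float64(80.8)], array([191.1, 268.6]))
([array([453.3, -48.9]), array([97.5, 95.8]), np.float64(80.6)], array([191. , 268.7]))
([array([453.1, -48.8]), array([99.6, 97.6]), np.float64(80.5)], array([191. , 268.8]))
([array([451. , -61.7]), array([106.7,  94.6]), np.float64(79.8)], array([289.3, 193.9])) [array([453.5, -22. ]), array([112.8, 134.3]), np.float64(86.2)]
```

```bash
python3 -m pendant '[{"jaw":0,"linear":[2.48,-2.72,0],"twist":0},{"jaw":0,"linear":[2.48,-2.72,0],"twist":0},{"jaw":0,"linear":[2.48,-2.72,0],"twist":0},{"jaw":0,"linear":[2.48,-2.72,0],"twist":0},{"jaw":0,"linear":[2.48,-2.72,0],"twist":0},{"jaw":0,"linear":[2.48,-2.72,0],"twist":0},{"jaw":0,"linear":[0,0,3],"twist":0},{"jaw":0,"linear":[0,0,3],"twist":0},{"jaw":0,"linear":[0,0,0],"twist":0},{"jaw":0,"linear":[0,0,0],"twist":0},{"jaw":0,"linear":[0,0,0],"twist":0}]'
python3 - <<'E'
from h import *
w=shot('wrist'); s=shot('side'); print(robot.get_obs()['q'])
a=s['color'][130:250,230:350]; b=w['color'][100:340,200:460]
cv2.imwrite('pics/comp4.png',np.hstack([cv2.resize(x,(400,400),interpolation=2) for x in (a,b)]))
E
```

```text
time: 22.85
position: [0.4531, -0.055, 0.1115]
tool_rot: [0.763, 0.647, 0.0, 0.001]
ft_force: [-0.5, 0.2, -0.1]
grip_width: 0.0573
grip_force: 20.0
[-3.66737552e-01  5.29261384e-01  1.96469672e+00 -5.50946035e-06
  6.44458461e-01 -2.01824327e-01]
```

View pics/comp4.png

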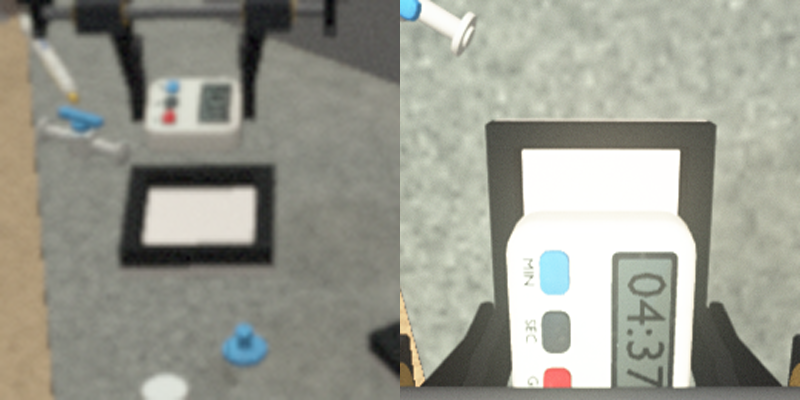

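The timer is level and square over the pocket: in the wrist crop, timer centre 601 against pocket centre 601 px. Lowering and releasing it.

```bash
python3 -m pendant '[{"jaw":0,"linear":[0,0,2.5],"twist":0},{"jaw":0,"linear":[0,0,2],"twist":0},{"jaw":0,"linear":[0,0,1.5],"twist":0},{"jaw":0,"linear":[0,0,0.7],"twist":0},{"jaw":0,"linear":[0,0,0.3],"twist":0},{"jaw":0,"linear":[0,0,0],"twist":0},{"jaw":0,"linear":[0,0,0],"twist":0}]'
```

```text
time: 23.53
position: [0.4528, -0.0549, 0.0415]
tool_rot: [0.763, 0.646, 0.0, 0.001]
ft_force: [-0.2, 1.2, 0.5]
grip_width: 0.0573
grip_force: 20.0
```

```bash
python3 -m pendant '[{"jaw":0.75,"linear":[0,0,0],"twist":0},{"jaw":0.8,"linear":[0,0,0],"twist":0},{"jaw":0.9,"linear":[0,0,0],"twist":0},{"jaw":1,"linear":[0,0,0],"twist":0},{"jaw":1,"linear":[0,0,0],"twist":0},{"jaw":1,"linear":[0,0,0],"twist":0},{"jaw":1,"linear":[0,0,-2],"twist":0},{"jaw":1,"linear":[0,0,-3],"twist":0},{"jaw":1,"linear":[0,0,-4],"twist":0},{"jaw":1,"linear":[0,0,-4],"twist":0},{"jaw":1,"linear":[0,0,0],"twist":0},{"jaw":1,"linear":[0,0,0],"twist":0}]'
python3 - <<'E'
from h import *
w=shot('wrist'); s=shot('side'); print(robot.get_obs()['position'])
a=s['color'][160:230,250:330]; b=w['color'][100:340,200:460]
cv2.imwrite('pics/comp5.png',np.hstack([cv2.resize(x,(400,400),interpolation=2) for x in (a,b)]))
P=cloud(w); m=(np.hypot(P[...,0]-.453,P[...,1]+.05)<.022); print(np.nanpercentile(P[m][:,2],[5,25,50,75,95]))
E
```

```text
time: 24.53
position: [0.4535, -0.055, 0.173]
tool_rot: [0.763, 0.647, 0.001, 0.003]
ft_force: [-0.5, 0.1, -0.1]
grip_width: 0.0872
grip_force: 0.0
[ 0.45141777 -0.054294    0.17040045]
[0.02430241 0.02670179 0.26091045 0.26751533 0.27240329]
```

View pics/comp5.png

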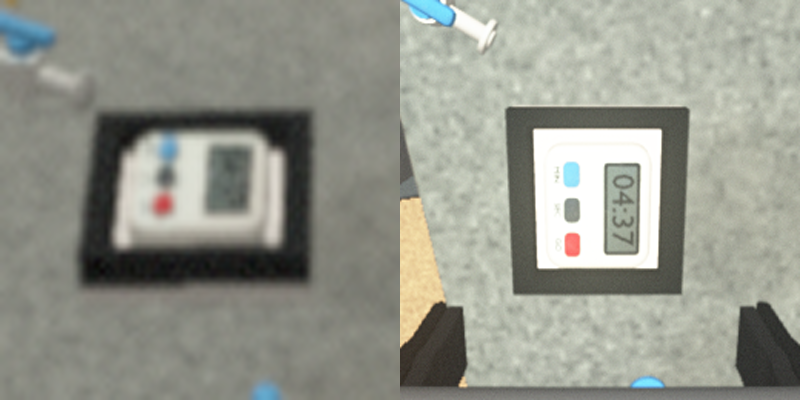

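The timer is down in its pocket, top at 24 mm, with even gaps at 534–545 and 650–662 px. Next is the vial.

```bash
python3 -m pendant '[{"jaw":1,"linear":[-3.69,-0.08,-0.8],"twist":0},{"jaw":1,"linear":[-3.69,-0.08,-0.8],"twist":0},{"jaw":1,"linear":[-3.69,-0.08,-0.8],"twist":0},{"jaw":1,"linear":[-3.69,-0.08,-0.8],"twist":0},{"jaw":1,"linear":[-3.69,-0.08,-0.8],"twist":0},{"jaw":1,"linear":[-3.69,-0.08,-0.8],"twist":0},{"jaw":1,"linear":[0,0,0],"twist":0},{"jaw":1,"linear":[0,0,0],"twist":0},{"jaw":1,"linear":[0,0,0],"twist":0}]'
python3 - <<'E'
from m import *
w=shot('wrist','w10.png'); print(proj(w,(.412,-.272,.064)),proj(w,(.588,-.22,.022)))
P=cloud(w)
for n,xy,z0,z1,r in (('vialtop',(.412,-.272),.055,.075,.03),('vnfoam',(.588,-.22),.017,.028,.07),('vnfloor',(.588,-.22),.003,.014,.025),('tn',(.453,-.05),.017,.028,.07)):
    m=(np.hypot(P[...,0]-xy[0],P[...,1]-xy[1])<r)&(P[...,2]>z0)&(P[...,2]<z1)
    if m.sum(): print(n,m.sum(),(np.nanmin(P[m],0)+np.nanmax(P[m],0))/2,np.nanmedian(P[m],0))
E
```

```text
time: 25.38
position: [0.4098, -0.2709, 0.2168]
tool_rot: [0.763, 0.646, 0.0, -0.003]
ft_force: [0.3, -0.7, -0.2]
grip_width: 0.0871
grip_force: 0.0
(np.float64(333.3589708918056), np.float64(230.21805031633912)) (np.float64(515.4401834530581), np.float64(132.85460093483636))
vialtop 674 [ 0.41209612 -0.27232887  0.06095482] [ 0.4121926  -0.27133967  0.0644832 ]
vnfoam 7504 [ 0.59036229 -0.21904244  0.02105076] [ 0.59000433 -0.21643397  0.02237998]
vnfloor 1337 [ 0.59305192 -0.21915033  0.00986949] [ 0.59400539 -0.21921132  0.00853086]
tn 1497 [ 0.44660038 -0.09357509  0.02093677] [ 0.44657768 -0.09382727  0.02216267]
```

View pics/w10.png

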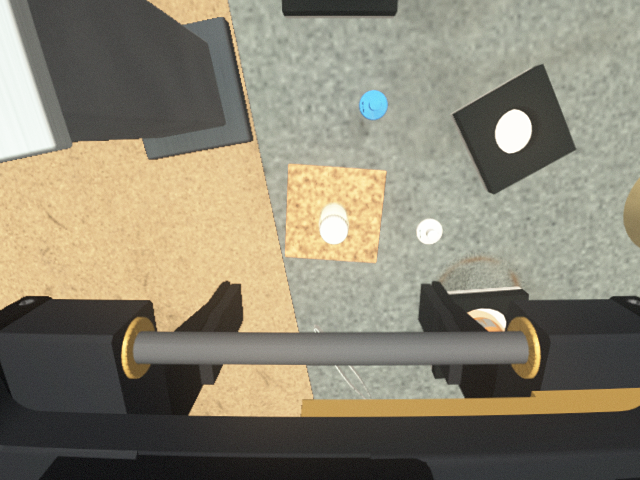

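That view shows the vial upright on the mat at (334,230) and the vial nest's empty pocket at (514,131). I've now viewed 15 pictures, one over the limit of 14, so from here I'll work from numbers only.

```bash
python3 - <<'E'
from m import *
w=shot('wrist');s=shot('side')
a=fm(w,(450,580,60,198),.022,lambda g:g[...,2]<135); print('vn w',a)
b=fm(s,(338,405,214,258),.022,lambda g:g[...,2]<80); print('vn s',b,cross2(w,a[1],s,b[1]))
def hole(c,near,thr):
    g=cv2.cvtColor(c['color'],cv2.COLOR_BGR2GRAY); k,_=blob(g>thr,near,12); e=cv2.fitEllipse(k.astype(np.float32)); return [np.round(e[0],1),np.round(e[1],1)],onplane(c,*e[0],.022),onplane(c,*e[0],.008)
print('hole w',hole(w,(514,131),170)); 
try: print('hole s',hole(s,(371,238),120))
except Exception as e: print(e)
print(robot.get_obs()['position'])
E
python3 clr.py .589 -.219 -9.5 .1
```

```text
vn w ([array([ 587.8, -219. ]), array([88.9, 86.3]), np.float64(20.8)], array([515. , 132.7]))
vn s ([array([ 585.4, -228. ]), array([91.2, 93.5]), np.float64(20.7)], array([370.2, 236.5])) (array([ 0.58924255, -0.2196384 ,  0.01541452]), np.float64(0.0031698515575424215))
hole w ([array([512.8, 131.9]), array([34.9, 43. ])], array([ 0.58584633, -0.21800272,  0.022     ]), array([ 0.59247976, -0.21910965,  0.008     ]))
hole s ([array([370.3, 237.3]), array([ 9. , 18.3])], array([ 0.58489841, -0.23035142,  0.022     ]), array([ 0.58969985, -0.21436465,  0.008     ]))
[ 0.41058148 -0.27012183  0.21760388]
side 0 min clearance [0.095 0.096 0.1  ] [ 0.672 -0.098  0.159]
side 0.06 min clearance [0.055 0.057 0.059] [ 0.46  -0.286  0.216]
side 0.12 min clearance [0.005 0.008 0.012] [ 0.501 -0.248  0.311]
top 0 min clearance [0.106 0.107 0.108] [ 0.791 -0.231  0.113]
top 0.06 min clearance [0.077 0.078 0.081] [ 0.657 -0.114  0.188]
top 0.12 min clearance [0.003 0.006 0.049] [ 0.507 -0.247  0.301]
```

```bash
python3 -m pendant '[{"jaw":1,"linear":[-0.08,0.12,4],"twist":0},{"jaw":1,"linear":[0,0,4],"twist":0},{"jaw":1,"linear":[0,0,4],"twist":0},{"jaw":1,"linear":[0,0,3],"twist":0},{"jaw":1,"linear":[0,0,1.4],"twist":0},{"jaw":1,"linear":[0,0,0],"twist":0},{"jaw":0,"linear":[0,0,0],"twist":0},{"jaw":0,"linear":[0,0,0],"twist":0},{"jaw":0,"linear":[0,0,0],"twist":0},{"jaw":0,"linear":[0,0,0],"twist":0},{"jaw":0,"linear":[0,0,0],"twist":0},{"jaw":0,"linear":[0,0,0],"twist":0}]' 15
python3 -m pendant '[{"jaw":0,"linear":[0,0,0],"twist":0},{"jaw":0,"linear":[0,0,0],"twist":0},{"jaw":0,"linear":[0,0,0],"twist":0},{"jaw":0,"linear":[0,0,0],"twist":0},{"jaw":0,"linear":[0,0,0],"twist":0},{"jaw":0,"linear":[0,0,0],"twist":0},{"jaw":0,"linear":[0,0,0],"twist":0},{"jaw":0,"linear":[0,0,0],"twist":0}]'
```

```text
time: 26.63
position: [0.4125, -0.2735, 0.0556]
tool_rot: [0.763, 0.646, 0.0, 0.001]
ft_force: [0.4, 0.3, -0.0]
grip_width: 0.0544
grip_force: 0.0
time: 27.3
position: [0.412, -0.2731, 0.0547]
tool_rot: [0.763, 0.646, -0.0, -0.0]
ft_force: [-0.1, -1.2, -0.1]
grip_width: 0.0279
grip_force: 15.0
```

```bash
python3 -m pendant '[{"jaw":0,"linear":[0,0,-2],"twist":0},{"jaw":0,"linear":[0,0,-3],"twist":0},{"jaw":0,"linear":[0,0,-3],"twist":0},{"jaw":0,"linear":[1.63,3.32,0],"twist":0},{"jaw":0,"linear":[1.63,3.32,0],"twist":0},{"jaw":0,"linear":[1.63,3.32,0],"twist":0},{"jaw":0,"linear":[1.63,3.32,0],"twist":0},{"jaw":0,"linear":[1.63,3.32,0],"twist":0},{"jaw":0,"linear":[0,0,2],"twist":0},{"jaw":0,"linear":[0,0,0],"twist":0},{"jaw":0,"linear":[0,0,0],"twist":0},{"jaw":0,"linear":[0,0,0],"twist":0}]'
python3 - <<'E'
from m import *
w=shot('wrist');p=robot.get_obs()['position'];print(p)
c=proj(w,(.589,-.219,.022));print('nest px',c)
P=cloud(w)
m=(np.hypot(P[...,0]-.589,P[...,1]+.219)<.07)&(P[...,2]>.017)&(P[...,2]<.028)
k,_=blob(cv2.morphologyEx(m.astype(np.uint8),cv2.MORPH_OPEN,np.ones((3,3))),c,80)
print('foam',cv2.minAreaRect((P[m][:,:2]*1000).astype(np.float32)))
m=(np.hypot(P[...,0]-p[0],P[...,1]-p[1])<.03)&(P[...,2]>.1)&(P[...,2]<.118)
if m.any(): print('vial top',m.sum(),(np.nanmin(P[m],0)+np.nanmax(P[m],0))/2,np.nanmedian(P[m],0))
E
```

```text
time: 28.3
position: [0.588, -0.2199, 0.1144]
tool_rot: [0.763, 0.646, -0.0, -0.001]
ft_force: [-0.1, -0.1, -0.5]
grip_width: 0.0275
grip_force: 15.0
[ 0.58824609 -0.22027196  0.11500103]
nest px (np.float64(331.2682975095449), np.float64(250.3781037722313))
foam ((589.6672973632812, -219.25399780273438), (84.48242950439453, 84.61946868896484), 20.90325355529785)
vial top 2092 [ 0.59026615 -0.21828942  0.10899747] [ 0.59042904 -0.2093618   0.10825713]
```

```bash
python3 -m pendant '[{"jaw":0,"linear":[0,0.05,2],"twist":0},{"jaw":0,"linear":[0,0,1.5],"twist":0},{"jaw":0,"linear":[0,0,1],"twist":0},{"jaw":0,"linear":[0,0,0.6],"twist":0},{"jaw":0,"linear":[0,0,0.4],"twist":0},{"jaw":0,"linear":[0,0,0.1],"twist":0},{"jaw":0,"linear":[0,0,0],"twist":0},{"jaw":0,"linear":[0,0,0],"twist":0}]'
```

```text
time: 29.02
position: [0.5902, -0.2204, 0.0594]
tool_rot: [0.763, 0.646, 0.0, 0.001]
ft_force: [-0.2, -0.2, -0.0]
grip_width: 0.0279
grip_force: 15.0
```

```bash
python3 -m pendant '[{"jaw":0,"linear":[0,0,0.07],"twist":0},{"jaw":0,"linear":[0,0,0],"twist":0},{"jaw":0.45,"linear":[0,0,0],"twist":0},{"jaw":0.6,"linear":[0,0,0],"twist":0},{"jaw":1,"linear":[0,0,0],"twist":0},{"jaw":1,"linear":[0,0,0],"twist":0},{"jaw":1,"linear":[0,0,0],"twist":0},{"jaw":1,"linear":[0,0,0],"twist":0},{"jaw":1,"linear":[0,0,0],"twist":0},{"jaw":1,"linear":[0,0,-3],"twist":0},{"jaw":1,"linear":[0,0,-4],"twist":0},{"jaw":1,"linear":[0,0,-4],"twist":0}]'
python3 -m pendant '[{"jaw":1,"linear":[-3,-2,-2],"twist":0},{"jaw":1,"linear":[-3,-2,0],"twist":0},{"jaw":1,"linear":[0,0,0],"twist":0},{"jaw":1,"linear":[0,0,0],"twist":0},{"jaw":1,"linear":[0,0,0],"twist":0}]'
python3 - <<'E'
from m import *
print(robot.get_obs()['position'])
for n in ('wrist','side'):
    P=cloud(shot(n))
    for o,xy,z0,z1,r in (('vial',(.589,-.22),.055,.08,.03),('vnfoam',(.589,-.219),.017,.028,.07),('cap',(.543,-.424),.118,.135,.04),('bnfoam',(.543,-.425),.017,.0275,.08),('timer',(.453,-.05),.0235,.035,.05),('tnfoam',(.453,-.05),.017,.0225,.075)):
        m=(np.hypot(P[...,0]-xy[0],P[...,1]-xy[1])<r)&(P[...,2]>z0)&(P[...,2]<z1)
        if m.sum()>20:
            q=P[m]; R=cv2.minAreaRect((q[:,:2]*1000).astype(np.float32)); print(n,o,m.sum(),np.round(R[0],1),np.round(R[1],1),round(R[2]),'z',np.round(np.median(q[:,2]),4))
E
```

```text
time: 30.02
position: [0.5887, -0.2195, 0.1678]
tool_rot: [0.763, 0.646, -0.001, -0.002]
ft_force: [1.2, -1.0, -0.4]
grip_width: 0.0835
grip_force: 0.0
time: 30.43
position: [0.5402, -0.2725, 0.1878]
tool_rot: [0.763, 0.646, 0.0, -0.0]
ft_force: [-0.4, 0.8, -0.2]
grip_width: 0.087
grip_force: 0.0
[ 0.54016058 -0.27249378  0.18777462]
wrist vial 973 [ 590.5 -219.7] [24.4 24.2] 51 z 0.0683
wrist vnfoam 8489 [ 589.9 -219.1] [84.4 84.7] 21 z 0.0225
wrist bnfoam 1646 [ 546.2 -420.8] [87.2 96.3] 84 z 0.0225
wrist timer 357 [439.9 -86.2] [19.7 68.8] 79 z 0.0241
wrist tnfoam 1904 [447.8 -86.9] [23.2 96.7] 80 z 0.0216
side vial 142 [ 589.5 -222.2] [24.3 23.1] 45 z 0.0657
side vnfoam 1033 [ 588.3 -220.3] [87.7 87.2] 21 z 0.0207
side cap 743 [ 540.1 -428.1] [47.8 48.7] 57 z 0.1257
side bnfoam 1642 [ 544.2 -427.6] [99.7 97. ] 84 z 0.0212
side timer 167 [450.  -61.1] [70.2 52.6] 76 z 0.0243
side tnfoam 763 [451.8 -51.1] [101.1  95.9] 80 z 0.0209
```

The vial is seated, top at 68 mm and within 1 mm of centre. I'll measure the bottle's centring more closely.

```bash
python3 -m pendant '[{"jaw":1,"linear":[-3,0.6,-2.5],"twist":0},{"jaw":1,"linear":[-3,0.6,-2.5],"twist":0},{"jaw":1,"linear":[-3,0.6,-1],"twist":0},{"jaw":1,"linear":[-3,0.6,0],"twist":0},{"jaw":1,"linear":[0,0,0],"twist":0},{"jaw":1,"linear":[0,0,0],"twist":0},{"jaw":1,"linear":[0,0,0],"twist":0},{"jaw":1,"linear":[0,0,0],"twist":0}]'
python3 - <<'E'
from m import *
w=shot('wrist');p=robot.get_obs()['position'];print(p)
P=cloud(w)
c=proj(w,(.543,-.424,.127)); print('cap px',c, 'disc',disc(w,c,.127,40))
for o,xy,z0,z1,r in (('cap',(.543,-.424),.122,.135,.04),('bnfoam',(.543,-.425),.018,.0265,.08)):
    m=(np.hypot(P[...,0]-xy[0],P[...,1]-xy[1])<r)&(P[...,2]>z0)&(P[...,2]<z1)
    q=P[m]; R=cv2.minAreaRect((q[:,:2]*1000).astype(np.float32)); print(o,m.sum(),np.round(R[0],1),np.round(R[1],1),round(R[2]),'z',np.round(np.median(q[:,2]),4))
# visible floor (bright, z~.008) and body
m=(np.hypot(P[...,0]-.543,P[...,1]+.425)<.06)&(P[...,2]<.014)&(P[...,2]>.002)
if m.sum()>30: print('floor',m.sum(),np.nanpercentile(P[m],[1,99],axis=0))
t=shot('top'); P=cloud(t)
for o,xy,z0,z1,r in (('cap',(.543,-.424),.122,.135,.04),('bnfoam',(.543,-.425),.017,.0265,.08)):
    m=(np.hypot(P[...,0]-xy[0],P[...,1]-xy[1])<r)&(P[...,2]>z0)&(P[...,2]<z1)
    if m.sum()>20: q=P[m]; R=cv2.minAreaRect((q[:,:2]*1000).astype(np.float32)); print('top',o,m.sum(),np.round(R[0],1),np.round(R[1],1),round(R[2]))
t['color']=cv2.imread('pics/t9.png')
print('t9 cap',disc(t,(425,207),.127)); print('t9 nest',fm(t,(378,446,180,250),.022,lambda g:g[...,2]<75))
E
```

```text
time: 31.2
position: [0.5445, -0.393, 0.247]
tool_rot: [0.762, 0.647, 0.0, -0.001]
ft_force: [-0.1, 0.6, 0.0]
grip_width: 0.0869
grip_force: 0.0
[ 0.5445536  -0.39302666  0.24723468]
cap px (np.float64(334.6888934034025), np.float64(277.9428952356727)) disc (array([ 542.3936342, -424.3430068]), np.float64(23.6182918016907), (304, 244, 61, 63))
cap 2859 [ 542.4 -425. ] [48.7 48.6] 28 z 0.1277
bnfoam 3758 [ 545.6 -427. ] [96.7 96.3] 85 z 0.0226
floor 694 [[ 0.50862297 -0.44321744  0.00201375]
 [ 0.5963522  -0.36852247  0.01379372]]
t9 cap (array([ 541.64549312, -422.2515283 ]), np.float64(22.701647943367433), (409, 191, 32, 31))
t9 nest ([array([ 544.4, -423.2]), array([96. , 96.4]), np.float64(84.8)], array([411. , 214.9]))
```

The bottle sits about 3 mm off the middle (−3, +1.5 mm). I'll regrip it and nudge it across.

```bash
python3 -m pendant '[{"jaw":1,"linear":[-3.15,0.3,0],"twist":0},{"jaw":1,"linear":[0,0,3.5],"twist":0},{"jaw":1,"linear":[0,0,3.5],"twist":0},{"jaw":1,"linear":[0,0,3],"twist":0},{"jaw":1,"linear":[0,0,2.2],"twist":0},{"jaw":1,"linear":[0,0,1],"twist":0},{"jaw":1,"linear":[0,0,0],"twist":0},{"jaw":1,"linear":[0,0,0],"twist":0}]' 25
python3 -m pendant '[{"jaw":0,"linear":[0,0,0],"twist":0},{"jaw":0,"linear":[0,0,0],"twist":0},{"jaw":0,"linear":[0,0,0],"twist":0},{"jaw":0,"linear":[0,0,0],"twist":0},{"jaw":0,"linear":[0,0,0],"twist":0},{"jaw":0,"linear":[0,0,0],"twist":0},{"jaw":0,"linear":[0,0,0],"twist":0},{"jaw":0,"linear":[0,0,0],"twist":0},{"jaw":0,"linear":[0,0,0],"twist":0},{"jaw":0,"linear":[0,0,0],"twist":0},{"jaw":0,"linear":[0,0,0],"twist":0},{"jaw":0,"linear":[0,0,0],"twist":0}]'
```

```text
time: 31.97
position: [0.5427, -0.4263, 0.1164]
tool_rot: [0.763, 0.647, 0.0, 0.0]
ft_force: [0.5, -0.3, 0.4]
grip_width: 0.0868
grip_force: 0.0
time: 32.97
position: [0.542, -0.4267, 0.1162]
tool_rot: [0.763, 0.646, -0.0, -0.0]
ft_force: [-0.9, -0.4, 2.9]
grip_width: 0.0483
grip_force: 24.9
```

```bash
python3 -m pendant '[{"jaw":0,"linear":[0,0,-0.2],"twist":0},{"jaw":0,"linear":[0,0,-0.1],"twist":0},{"jaw":0,"linear":[-0.1,0.16,0],"twist":0},{"jaw":0,"linear":[0,0.16,0],"twist":0},{"jaw":0,"linear":[0,0,0],"twist":0},{"jaw":0,"linear":[0,0,0.2],"twist":0},{"jaw":0,"linear":[0,0,0.1],"twist":0},{"jaw":0,"linear":[0,0,0],"twist":0},{"jaw":0,"linear":[0,0,0],"twist":0}]'
python3 -m pendant '[{"jaw":0.65,"linear":[0,0,0],"twist":0},{"jaw":0.8,"linear":[0,0,0],"twist":0},{"jaw":1,"linear":[0,0,0],"twist":0},{"jaw":1,"linear":[0,0,0],"twist":0},{"jaw":1,"linear":[0,0,0],"twist":0},{"jaw":1,"linear":[0,0,0],"twist":0},{"jaw":1,"linear":[0,0,0],"twist":0},{"jaw":1,"linear":[0,0,-3],"twist":0},{"jaw":1,"linear":[0,0,-4],"twist":0},{"jaw":1,"linear":[0,0,-4],"twist":0},{"jaw":1,"linear":[3.1,0,-2.2],"twist":0},{"jaw":1,"linear":[0,0,0],"twist":0}]'
python3 -m pendant '[{"jaw":1,"linear":[0,0,0],"twist":0},{"jaw":1,"linear":[0,0,0],"twist":0},{"jaw":1,"linear":[0,0,0],"twist":0}]'
python3 - <<'E'
from m import *
w=shot('wrist');print(robot.get_obs()['position']);P=cloud(w)
print('disc',disc(w,proj(w,(.545,-.425,.127)),.127,40))
for o,xy,z0,z1,r in (('cap',(.543,-.424),.122,.135,.04),('bnfoam',(.543,-.425),.018,.0265,.08),('vial',(.589,-.22),.055,.08,.03)):
    m=(np.hypot(P[...,0]-xy[0],P[...,1]-xy[1])<r)&(P[...,2]>z0)&(P[...,2]<z1)
    if m.sum()>20: q=P[m]; R=cv2.minAreaRect((q[:,:2]*1000).astype(np.float32)); print(o,m.sum(),np.round(R[0],1),np.round(R[1],1),round(R[2]),'z',np.round(np.median(q[:,2]),4))
E
```

```text
time: 33.72
position: [0.5453, -0.4281, 0.1164]
tool_rot: [0.763, 0.646, 0.0, 0.0]
ft_force: [0.6, 1.0, 0.4]
grip_width: 0.0478
grip_force: 24.8
time: 34.72
position: [0.5534, -0.3958, 0.2553]
tool_rot: [0.762, 0.647, 0.002, 0.005]
ft_force: [0.1, -0.2, 0.6]
grip_width: 0.0871
grip_force: 0.0
time: 34.97
position: [0.5494, -0.3974, 0.2461]
tool_rot: [0.763, 0.646, -0.0, -0.002]
ft_force: [0.4, 0.4, -0.1]
grip_width: 0.087
grip_force: 0.0
[ 0.54932765 -0.39755449  0.24594283]
disc (array([ 546.1688698 , -424.90708331]), np.float64(23.694446730051535), (301, 240, 63, 63))
cap 2895 [ 546.1 -425.5] [48.2 49.1] 81 z 0.1277
bnfoam 3811 [ 545.6 -426.9] [96.8 96.4] 85 z 0.0226
vial 443 [ 589.  -227.1] [10.8 23. ] 80 z 0.0679
```

The bottle is now within about 1.5 mm of centre, upright and down, and the robot is clear of everything.

```bash
python3 -c "from rig import robot; print(robot.hand_in())"
```

```text
the job is handed in; nothing more can be done
None
```

The timer, bottle and vial each measured upright and fully down near the middle of their own pockets, and the job was handed in at about 35 s; I viewed 15 pictures, one over the limit of 14.

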